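# Load pearl inlay blanks into the clamshell fixture

### The job

Press the red release button of the inlay fixture so that its clear lid springs open, then bring every pearl-white disc from the bench onto the fixture's plate and slide it in under the clear hold-down bar until it drops fully home in a pocket, one disc to a pocket. When all the white discs are seated, swing the lid gently shut until its latch catches and holds it. Leave the black disc and everything else on the bench where it is.

Things in the scene. Friction and masses are not known exactly. Their poses are not given: they have to be found in the camera images.
- fixture: Clamshell inlay fixture, fixed; place and yaw vary. Origin: on the bench under the centre of its wooden plate; x away from the robot (to the lid's hinge), y left, z up. Plate 180 (x) x 250 mm (y), top at z = 20 mm, open and level in front (x -90 to +3). Round pockets 44 mm across, 4 mm deep, at x = +25, y = +84, +28, -28, -84 mm. Behind them a back stop (x 53 to 87, z to 32 mm).
- bar (a point): Middle of the underside of the clear hold-down bar, 12 mm above the plate. The bar is 12 mm wide (x) and 12 mm high and runs along the fixture's y over all four pocket centres, so a disc cannot be set in from above, only slid in from the front. It is carried by cheeks 10 mm thick at fixture y = +-120 mm (x 13 to 83, z to 44 mm).
- pocket0 (a point): Centre of the floor of pocket 0, counted from the left (fixture y = +84 mm), 16 mm above the bench; axes as the fixture's.
- pocket1 (a point): Centre of the floor of pocket 1, counted from the left (fixture y = +28 mm), 16 mm above the bench; axes as the fixture's.
- pocket2 (a point): Centre of the floor of pocket 2, counted from the left (fixture y = -28 mm), 16 mm above the bench; axes as the fixture's.
- pocket3 (a point): Centre of the floor of pocket 3, counted from the left (fixture y = -84 mm), 16 mm above the bench; axes as the fixture's.
- lid (a joint): Angle of the clear lid: 0 = shut (about 0.01 when latched), 1.6 rad = open at its stop, a little past upright. A spring always pushes it open (about 1 N at its front edge); only the latch holds it shut. Pushing its front part down to the shut position, with some 5 to 10 N, snaps it onto the latch.
- lid_hinge (a point): On the lid's hinge axis, mid-width: fixture x = +85, z = 45 mm; axis along the fixture's y. The lid's panel starts here: 172 mm long, 236 mm wide, 8 mm thick, its underside in the plane through the axis. Shut it lies level, pointing to fixture -x, outer face at z = 53 mm; opening lifts the front edge up and back.
- lid_tab (a point): Middle of the lid's front edge, on its outer face (172 mm from the hinge axis). The red tab that sticks out 18 mm here is look only, without substance.
- release (a joint): Travel of the red release button: 0 = up, 0.006 m = fully down, about 5 N. The lid is let go at about 4 mm. The button comes back up by itself.
- button_top (a point): Centre of the top of the round red release button (28 mm across), 50 mm above the bench, at fixture x = -22, y = -183 mm; pressed straight down. It sits on a grey ear (fixture x -90 to 0, y -125 to -210 mm, 30 mm high); the latch's guide and bolt, up to 65 mm high, stand on the ear at x = -72, y = -130 to -175 mm.
- blank0: Pearl-white disc (inlay blank), 40 mm across, 8 mm thick, 27 g, flat on the bench to the left of the fixture; three or four of the four are present. Origin: centre of its underside, z up; in a pocket it stands 4 mm above the plate.
- blank1: Pearl-white disc (inlay blank), 40 mm across, 8 mm thick, 27 g, flat on the bench to the left of the fixture; three or four of the four are present. Origin: centre of its underside, z up; in a pocket it stands 4 mm above the plate.
- blank2: Pearl-white disc (inlay blank), 40 mm across, 8 mm thick, 27 g, flat on the bench to the left of the fixture; three or four of the four are present. Origin: centre of its underside, z up; in a pocket it stands 4 mm above the plate.
- blank3: Pearl-white disc (inlay blank), 40 mm across, 8 mm thick, 27 g, flat on the bench to the left of the fixture; three or four of the four are present. Origin: centre of its underside, z up; in a pocket it stands 4 mm above the plate.
- ebony: Black disc, 32 mm across, 10 mm thick, among the white ones; not wanted. Origin: centre of its underside.
- nut_blank: Cream bone bar, 50 x 8 x 10 mm, loose, to the left of the discs. Origin: centre of its underside.
- glue: Yellow bottle, 56 mm across, 150 mm high, loose, right of the fixture. Origin: centre of its underside.
- driver: Screwdriver with a blue handle, lying loose to the right. Origin: underside of its middle; x along it.
- mug: Blue mug, 80 mm across, 90 mm high, loose, beyond the fixture. Origin: centre of its underside.
- spruce: Light wooden slip, 50 x 120 x 30 mm, loose, beyond the fixture. Origin: centre of its underside.
- neck_block: Dark wooden block, 70 x 100 x 60 mm, loose, beyond the discs. Origin: centre of its underside.
There are look-alikes about, which are no part of the job. Leave any blue or purple look-alike of the blank0 alone.

How it is judged (in metres and radians):
On the way, in this order (a step that is already met when the one before it is completed fails the run):
1. the lid has sprung open to its stop (value of joint lid above 1.5 rad), for 0.2 s.
2. every white disc present lies flat at the bottom of a pocket, with the lid still open (((horizontal distance between blank0 and pocket0 below 0.004 m and z of blank0 in the frame of pocket0 below 0.0016 m and angle between blank0's own z axis and vertical below 0.06 rad) or (horizontal distance between blank0 and pocket1 below 0.004 m and z of blank0 in the frame of pocket1 below 0.0016 m and angle between blank0's own z axis and vertical below 0.06 rad) or (horizontal distance between blank0 and pocket2 below 0.004 m and z of blank0 in the frame of pocket2 below 0.0016 m and angle between blank0's own z axis and vertical below 0.06 rad) or (horizontal distance between blank0 and pocket3 below 0.004 m and z of blank0 in the frame of pocket3 below 0.0016 m and angle between blank0's own z axis and vertical below 0.06 rad)) and ((horizontal distance between blank1 and pocket0 below 0.004 m and z of blank1 in the frame of pocket0 below 0.0016 m and angle between blank1's own z axis and vertical below 0.06 rad) or (horizontal distance between blank1 and pocket1 below 0.004 m and z of blank1 in the frame of pocket1 below 0.0016 m and angle between blank1's own z axis and vertical below 0.06 rad) or (horizontal distance between blank1 and pocket2 below 0.004 m and z of blank1 in the frame of pocket2 below 0.0016 m and angle between blank1's own z axis and vertical below 0.06 rad) or (horizontal distance between blank1 and pocket3 below 0.004 m and z of blank1 in the frame of pocket3 below 0.0016 m and angle between blank1's own z axis and vertical below 0.06 rad)) and ((horizontal distance between blank2 and pocket0 below 0.004 m and z of blank2 in the frame of pocket0 below 0.0016 m and angle between blank2's own z axis and vertical below 0.06 rad) or (horizontal distance between blank2 and pocket1 below 0.004 m and z of blank2 in the frame of pocket1 below 0.0016 m and angle between blank2's own z axis and vertical below 0.06 rad) or (horizontal distance between blank2 and pocket2 below 0.004 m and z of blank2 in the frame of pocket2 below 0.0016 m and angle between blank2's own z axis and vertical below 0.06 rad) or (horizontal distance between blank2 and pocket3 below 0.004 m and z of blank2 in the frame of pocket3 below 0.0016 m and angle between blank2's own z axis and vertical below 0.06 rad)) and ((horizontal distance between blank3 and pocket0 below 0.004 m and z of blank3 in the frame of pocket0 below 0.0016 m and angle between blank3's own z axis and vertical below 0.06 rad) or (horizontal distance between blank3 and pocket1 below 0.004 m and z of blank3 in the frame of pocket1 below 0.0016 m and angle between blank3's own z axis and vertical below 0.06 rad) or (horizontal distance between blank3 and pocket2 below 0.004 m and z of blank3 in the frame of pocket2 below 0.0016 m and angle between blank3's own z axis and vertical below 0.06 rad) or (horizontal distance between blank3 and pocket3 below 0.004 m and z of blank3 in the frame of pocket3 below 0.0016 m and angle between blank3's own z axis and vertical below 0.06 rad)) and value of joint lid above 1.2 rad), for 0.2 s.
3. the lid is shut (value of joint lid below 0.04 rad), for 0.2 s.
At the end, for the whole second after the job is handed in: Every white disc present lies at rest, flat at the bottom of a pocket (within 4 mm of its centre, within 1.6 mm of its floor, tilt under 0.06 rad), and the lid is shut and held by its latch (under 0.04 rad) (((horizontal distance between blank0 and pocket0 below 0.004 m and z of blank0 in the frame of pocket0 below 0.0016 m and angle between blank0's own z axis and vertical below 0.06 rad) or (horizontal distance between blank0 and pocket1 below 0.004 m and z of blank0 in the frame of pocket1 below 0.0016 m and angle between blank0's own z axis and vertical below 0.06 rad) or (horizontal distance between blank0 and pocket2 below 0.004 m and z of blank0 in the frame of pocket2 below 0.0016 m and angle between blank0's own z axis and vertical below 0.06 rad) or (horizontal distance between blank0 and pocket3 below 0.004 m and z of blank0 in the frame of pocket3 below 0.0016 m and angle between blank0's own z axis and vertical below 0.06 rad)) and ((horizontal distance between blank1 and pocket0 below 0.004 m and z of blank1 in the frame of pocket0 below 0.0016 m and angle between blank1's own z axis and vertical below 0.06 rad) or (horizontal distance between blank1 and pocket1 below 0.004 m and z of blank1 in the frame of pocket1 below 0.0016 m and angle between blank1's own z axis and vertical below 0.06 rad) or (horizontal distance between blank1 and pocket2 below 0.004 m and z of blank1 in the frame of pocket2 below 0.0016 m and angle between blank1's own z axis and vertical below 0.06 rad) or (horizontal distance between blank1 and pocket3 below 0.004 m and z of blank1 in the frame of pocket3 below 0.0016 m and angle between blank1's own z axis and vertical below 0.06 rad)) and ((horizontal distance between blank2 and pocket0 below 0.004 m and z of blank2 in the frame of pocket0 below 0.0016 m and angle between blank2's own z axis and vertical below 0.06 rad) or (horizontal distance between blank2 and pocket1 below 0.004 m and z of blank2 in the frame of pocket1 below 0.0016 m and angle between blank2's own z axis and vertical below 0.06 rad) or (horizontal distance between blank2 and pocket2 below 0.004 m and z of blank2 in the frame of pocket2 below 0.0016 m and angle between blank2's own z axis and vertical below 0.06 rad) or (horizontal distance between blank2 and pocket3 below 0.004 m and z of blank2 in the frame of pocket3 below 0.0016 m and angle between blank2's own z axis and vertical below 0.06 rad)) and ((horizontal distance between blank3 and pocket0 below 0.004 m and z of blank3 in the frame of pocket0 below 0.0016 m and angle between blank3's own z axis and vertical below 0.06 rad) or (horizontal distance between blank3 and pocket1 below 0.004 m and z of blank3 in the frame of pocket1 below 0.0016 m and angle between blank3's own z axis and vertical below 0.06 rad) or (horizontal distance between blank3 and pocket2 below 0.004 m and z of blank3 in the frame of pocket2 below 0.0016 m and angle between blank3's own z axis and vertical below 0.06 rad) or (horizontal distance between blank3 and pocket3 below 0.004 m and z of blank3 in the frame of pocket3 below 0.0016 m and angle between blank3's own z axis and vertical below 0.06 rad)) and value of joint lid below 0.04 rad and linear speed of each of blank0, blank1, blank2, blank3 below 0.02 m/s); the robot touches nothing.
It fails at once if the lid is slammed (closing faster than 3 rad/s) (velocity of joint lid below -3 rad/s).
It fails at once if the black disc or another bystander is moved by more than 30 mm (distance of any of ebony, nut_blank, glue, driver, mug, spruce, neck_block from where it was at the start of the episode above 0.03 m).
Of blank0, blank1, blank2, blank3 only 3 to 4 are there at a start; the rules pass over those that are not, and their reading is None.
At some moment in a run one of blank0, blank1, blank2, blank3 may be knocked a few centimetres aside while the robot is not near it.
Once in a run the grip may slacken for a moment while it holds something.
It also fails if it takes over 210 s, if anything falls off the work surface, if the arm or the gripper's body presses on something with over 40 N, if the wrist force passes 120 N, or if a joint passes its speed limit or range.

### The arm

A 6-joint arm with a two-finger parallel gripper is mounted at the origin on the work surface. World frame = base frame: x ahead of the robot, y to its left, z up, the work surface at z = 0. Lengths are in m, angles in degrees, forces in N, time in s.
With the tool pointing down it reaches from about 0.325 to 0.9 m from the base axis. Payload 3.5 kg.
Tool frame: the origin (TCP) lies midway between the tips of the shut fingers; the grasp point (between the pads) lies 19 mm behind it; z points along the fingers, x is the direction in which the jaws open and shut, and the axes are right-handed (so a half turn about z gives the same grasp; the last joint's range is limited). The gripper opens to 85 mm and grips with 20 to 120 N. Pads are 22 mm wide; open, the fingers measure 114 mm over their backs; the gripper's body (76 mm by 85 mm) begins 54 mm behind the grasp point. The pads swing forward as they close: fully open they stand 13 mm farther back than shut.
Start: joints at [-82.815, 15.837, -1.513, 72.651, 0, 84.076], TCP at [0.142, -0.609, 0.231] pointing down, gripper open.
Joint ranges: [-178.77, 178.77], [-48.84, 107.48], [-61.69, 71.31], [-111.58, 123.2], [-90, 87.43], [-180, 180]. Speed limits (degrees/s): [147.25, 147.25, 180, 180, 180, 180].

### API

Orientations are given as a 3x3 rotation matrix whose columns are the frame's x, y, z axes.
In Python, from bench import env gives the robot as it stands. The module is installed in compiled form; this text tells all that it offers.
- The arm moves only by the tool send_rows, never from a script. Its argument "deltas" is a list of rows, each an object with "slide": the shift along the tool's x, y, z in mm, a list of three; "rot": the turn, a rotation vector about the tool's x, y, z in degrees, a list of three. A call has 1 to 20 rows; each row is the pose to reach, as a shift and turn from the pose measured when the call began, along the tool's axes at that moment; what a row does not reach only later rows make up. A row lasts 1/12 s, in which the tool goes at most 41.7 mm and 7.16 degrees, less where a joint would pass 70% of its speed; a pose out of reach is approached as far as the arm can. A call with a gripper value outside its range is refused whole. "gripper" is the finger opening in mm, from 0 to 85.4, set as the call begins (left out, the last holds). The fingers move at their own pace and stop on an object; "grip_force" is the grip in N (left out, the last holds). Time passes only in rows, so rows that repeat a pose let the fingers close. It gives the time, the measured TCP pose, the force and the opening at its end, in the units of the state.
- env.get_obs(): the state, without advancing time (a new reading comes with each control period).
- env.camera(name): name is "scene" or "side" or "wrist"; returns a dict with "img" (384x512x3 uint8, blue, green, red), "fov_y" (degrees; the focal length in pixels is half the picture's height over the tangent of half this angle, whatever the lens; pixels are square), "cx", "cy" (the principal point, pixels), "dist_coeffs" ([k1, k2, p1, p2, k3] as OpenCV has them; the pictures are not rectified), "rvec" (rotation vector, rad) and "tvec" (3), from world to camera coordinates, as OpenCV has them. Camera axes: x right, y down, z forward; pixel columns grow to the right and rows downward; lengths in m; the calibration is good to about 2 mm. A picture is of the moment at which its call begins. There is no depth.
- env.finish_job(): hands the job in, once; it reports no verdict.
The state is a dict: "t": time; "qpos": joint angles; "qd": joint speeds; "joint_torque": joint torques, N m; "position": TCP position; "tcp_rot": TCP orientation; "wrist_force": force on the tool from outside, world axes, zero at the start; "moment": the same for the moment, N m; "finger_gap": finger opening in m.
Only numpy, scipy, OpenCV 4.12 (cv2) and the standard library are available. Lean on these libraries where they do the work, as an engineer would, in place of code of your own. Each camera call takes 0.05 s, during which the arm holds its last target. There are 200 camera calls.

## Working session

There is one attempt and no reset: what is moved stays moved. The work goes in short steps, Python scripts to look and compute and a tool call to move; the robot and the scene stay as the last step left them, time stands still between calls to the robot, and variables do not carry over. Pictures are saved under pics/ and viewed, about 12 in all and at most 16, crops included, and the job is handed in when it is done.

Besides the shell and the picture viewer there is one more tool, called after ">>>" as name(argument=value, ...), one argument or row to a line, values as JSON. send_rows: Moves the arm, as the interface text tells. Its arguments: {"type":"object","properties":{"deltas":{"type":"array","items":{"type":"object","properties":{"slide":{"type":"array","items":{"type":"number"}},"rot":{"type":"array","items":{"type":"number"}}}}},"gripper":{"type":"number"},"grip_force":{"type":"number"}},"required":["deltas"]}

```bash
mkdir -p pics; cat > h.py <<'E'
import numpy as np,cv2
from bench import env
def cam(n,f=None):
    c=env.camera(n); h,w=c['img'].shape[:2]
    fl=h/2/np.tan(np.radians(c['fov_y'])/2)
    c['K']=np.array([[fl,0,c['cx']],[0,fl,c['cy']],[0,0,1]]);c['D']=np.array(c['dist_coeffs'],float)
    c['R']=cv2.Rodrigues(np.array(c['rvec'],float))[0];c['t']=np.array(c['tvec'],float).ravel()
    if f: cv2.imwrite('pics/'+f,c['img'])
    return c
def ray(c,uv,z):
    p=cv2.undistortPoints(np.array(uv,float).reshape(-1,1,2),c['K'],c['D']).reshape(-1,2)
    d=np.c_[p,np.ones(len(p))]@c['R'];o=-c['R'].T@c['t']
    return o+d*((z-o[2])/d[:,2])[:,None]
def proj(c,P):
    return cv2.projectPoints(np.array(P,float).reshape(-1,3),np.array(c['rvec'],float),c['t'],c['K'],c['D'])[0].reshape(-1,2)
def totool(v):
    return np.array(env.get_obs()['tcp_rot']).reshape(3,3).T@np.array(v)*1000
E
python3 - <<'E'
from h import *
a=[cam(n) for n in('scene','side','wrist')]
for c in a: print(-c['R'].T@c['t'],c['fov_y'],c['D'])
cv2.imwrite('pics/a.png',a[0]['img']);cv2.imwrite('pics/b.png',a[1]['img']);cv2.imwrite('pics/c.png',a[2]['img'])
o=env.get_obs();print(o)
E
```

```text
[0.90323945 0.60408476 0.92810347] 52.53591848753511 [-0.12703044  0.          0.          0.          0.        ]
[0.17162293 0.69797146 0.5757876 ] 54.64025763295831 [-0.03826017  0.          0.          0.          0.        ]
[ 0.20511845 -0.59220182  0.37244326] 64.61103737518941 [-0.04932074  0.          0.          0.          0.        ]
{'t': 0.15, 'qpos': array([-8.28164824e+01,  1.58704065e+01, -1.57998334e+00,  7.26522126e+01,
       -2.45047191e-03,  8.40739431e+01]), 'qd': array([-0.03596968, -0.19643024,  0.16133389, -0.06405451, -0.01463058,
       -0.06422911]), 'joint_torque': array([ 8.51000441e-04, -4.46057439e+01,  2.95638978e+01,  1.04849105e-02,
       -7.21210654e-05, -1.33528167e-05]), 'position': array([ 0.14164039, -0.60809588,  0.23039163]), 'tcp_rot': array([[ 2.26813861e-01, -9.73938089e-01, -2.66362426e-04],
       [-9.73936489e-01, -2.26813973e-01,  1.77134525e-03],
       [-1.78559532e-03, -1.42345569e-04, -9.99998396e-01]]), 'wrist_force': array([-0.57820535, -0.30818434,  0.22544739]), 'moment': array([ 0.0218868 , -0.01093767,  0.00054873]), 'finger_gap': 0.08539872210399686}
```

View pics/a.png

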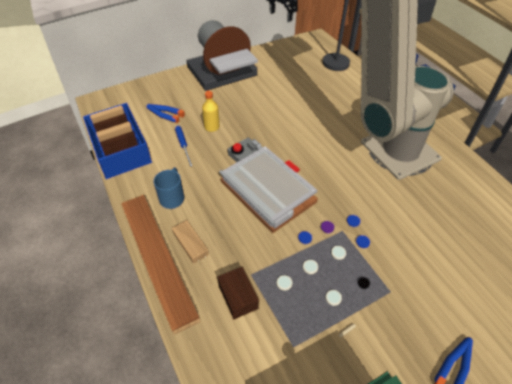

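View pics/b.png

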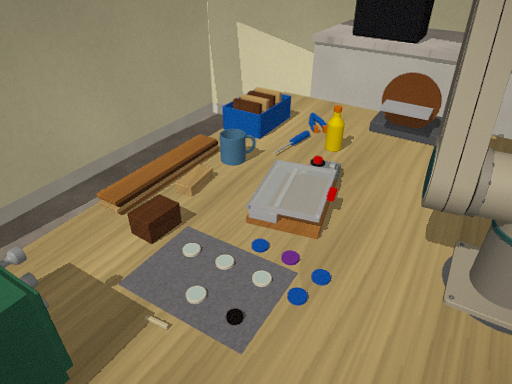

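Candidates for white discs: scene pixels (284,283), (311,267), (339,253) and (334,297) are pearl-white. Not wanted: black at (363,283), blue at (305,237), (353,221) and (362,241), purple at (327,227), and the cream bar at (348,329). The lid is shut, with the red button at (237,149) and the red tab at (292,166).

```bash
cat > meas.py <<'E'
from h import *
def blobs(m,lo,hi):
    n,_,s,ce=cv2.connectedComponentsWithStats(m.astype(np.uint8)); return [(ce[i],s[i,4]) for i in range(1,n) if lo<=s[i,4]<=hi]
def white(c):
    hsv=cv2.cvtColor(c['img'],cv2.COLOR_BGR2HSV); return (hsv[...,2]>195)&(hsv[...,1]<45)
def red(c):
    hsv=cv2.cvtColor(c['img'],cv2.COLOR_BGR2HSV); return ((hsv[...,0]<6)|(hsv[...,0]>174))&(hsv[...,1]>190)&(hsv[...,2]>120)
E
python3 - <<'E'
from meas import *
S=[cam(n) for n in('scene','side')]
for c,n in zip(S,('scene','side')):
    print(n)
    for (p,a) in blobs(white(c),60,700): print('W',p.round(1),a,ray(c,[p],.006)[0].round(4))
    for (p,a) in blobs(red(c),15,400): print('R',p.round(1),a,ray(c,[p],.05)[0].round(4))
c=S[1];cv2.imwrite('pics/d.png',cv2.resize(c['img'][140:350,110:370],None,fx=3,fy=2.85,interpolation=cv2.INTER_CUBIC))
E
```

```text
scene
W [59.2  2.9] 350 [ 0.8779 -1.8346  0.006 ]
W [338.5 252.4] 118 [0.4378 0.2334 0.006 ]
W [310.3 266.5] 131 [0.5305 0.2335 0.006 ]
W [284.1 282.6] 141 [0.6162 0.2412 0.006 ]
W [333.5 297.4] 151 [0.5262 0.3367 0.006 ]
R [236.9 147.2] 42 [ 0.5216 -0.2236  0.05  ]
R [292.3 165.7] 36 [ 0.4055 -0.0706  0.05  ]
side
R [317.3 159.6] 57 [ 0.5102 -0.2209  0.05  ]
R [331.4 193.8] 101 [ 0.4077 -0.0722  0.05  ]
```

View pics/d.png

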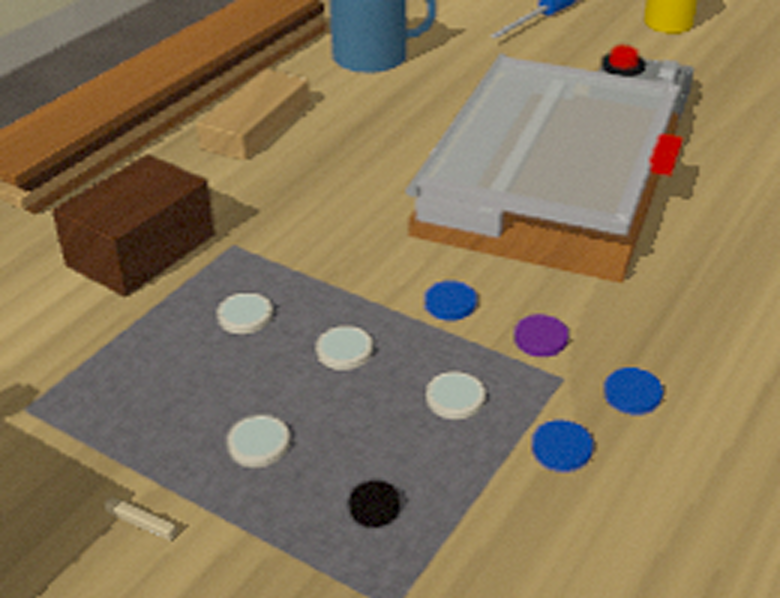

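>>> send_rows(
  deltas=[
    {"slide": [-29,-45,0]},
    {"slide": [-58,-90,0]},
    {"slide": [-78,-120,0]},
    {"slide": [-97,-150,0]},
    {"slide": [-116,-180,0]},
    {"slide": [-136,-210,0]},
    {"slide": [-155,-240,0]},
    {"slide": [-175,-271,0]},
    {"slide": [-194,-301,0]},
    {"slide": [-213,-331,0]},
    {"slide": [-233,-361,0]},
    {"slide": [-252,-391,0]},
    {"slide": [-271,-421,0]},
    {"slide": [-283,-440,0]},
    {"slide": [-291,-452,0]},
    {"slide": [-291,-452,0]},
    {"slide": [-291,-452,0]},
  ],
  gripper=0,
  grip_force=40,
)

```text
schema error: expected keys slide, rot
```

```bash
python3 - <<'E'
from meas import *
c=cam('wrist','e.png');o=env.get_obs();print(o['position'],o['wrist_force'],o['finger_gap'],-c['R'].T@c['t'])
for (p,a) in blobs(red(c),60,9000): print('R',p.round(1),a,ray(c,[p],.05)[0].round(4))
print(proj(c,[o['position']]))
E
```

```text
[ 0.1417126  -0.60843268  0.23088071] [ 0.28163281 -0.83325918  0.4386119 ] 0.0852306752978617 [ 0.20514403 -0.59240572  0.37292137]
[[261.27730702 246.84322028]]
```

View pics/e.png

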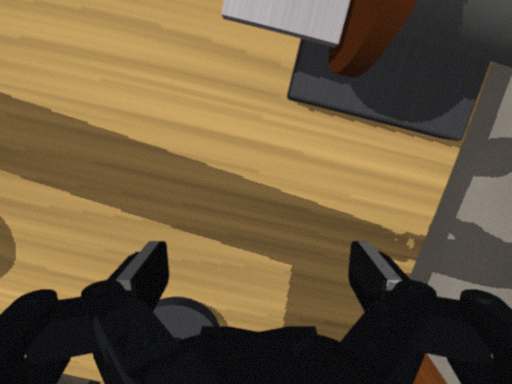

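The rows need both keys, so the arm has not moved. This picture shows only the starting view, with the TCP near (261,247).

>>> send_rows(
  deltas=[
    {"slide": [-40,-62,0],"rot": [0,0,0]},
    {"slide": [-80,-124,0],"rot": [0,0,0]},
    {"slide": [-120,-186,0],"rot": [0,0,0]},
    {"slide": [-160,-249,0],"rot": [0,0,0]},
    {"slide": [-200,-311,0],"rot": [0,0,0]},
    {"slide": [-240,-373,0],"rot": [0,0,0]},
    {"slide": [-291,-452,0],"rot": [0,0,0]},
    {"slide": [-291,-452,0],"rot": [0,0,0]},
    {"slide": [-291,-452,0],"rot": [0,0,0]},
    {"slide": [-291,-452,0],"rot": [0,0,0]},
    {"slide": [-291,-452,0],"rot": [0,0,0]},
    {"slide": [-291,-452,0],"rot": [0,0,0]},
    {"slide": [-291,-452,0],"rot": [0,0,0]},
    {"slide": [-291,-452,0],"rot": [0,0,0]},
    {"slide": [-291,-452,0],"rot": [0,0,0]},
    {"slide": [-291,-452,0],"rot": [0,0,0]},
    {"slide": [-291,-452,0],"rot": [0,0,0]},
    {"slide": [-291,-452,0],"rot": [0,0,0]},
  ],
  gripper=0,
  grip_force=40,
)

```text
t: 1.8
position: [0.515, -0.2236, 0.2311]
tcp_rot: [[0.225, -0.974, -0.0], [-0.974, -0.225, 0.001], [-0.001, 0.0, -1.0]]
wrist_force: [-0.1, 0.1, -0.3]
finger_gap: -0.0003
```

```bash
python3 - <<'E'
from meas import *
c=cam('wrist','e2.png');o=env.get_obs();print(o['position'],o['wrist_force'],o['finger_gap'],-c['R'].T@c['t'])
for (p,a) in blobs(red(c),60,9000): print('R',p.round(1),a,ray(c,[p],.05)[0].round(4))
print(proj(c,[o['position']]))
E
```

```text
[ 0.51508288 -0.22358926  0.23115708] [-0.28756147  0.16105308  0.50040976] -1.9238691145366142e-05 [ 0.57856826 -0.20771464  0.37329607]
R [267.9 177.6] 485 [ 0.5152 -0.2325  0.05  ]
R [106.3 237.9] 658 [ 0.4034 -0.0659  0.05  ]
[[261.142208   246.67853462]]
```

View pics/e2.png

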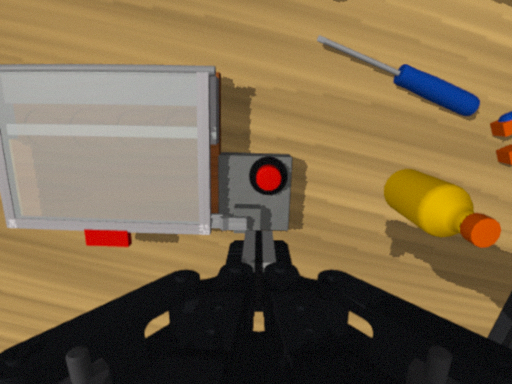

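The wrist view shows the button at (268,177), the tab at (107,238), and the lid corners at about (210,234), (215,67) and (10,229). I'll fit the fixture pose to these.

```bash
cat >> meas.py <<'E'
def fit(F,W):
    F,W=np.array(F,float),np.array(W,float)[:,:2];f,w=F-F.mean(0),W-W.mean(0)
    yaw=np.arctan2((f[:,0]*w[:,1]-f[:,1]*w[:,0]).sum(),(f*w).sum());R=np.array([[np.cos(yaw),-np.sin(yaw)],[np.sin(yaw),np.cos(yaw)]])
    t=W.mean(0)-R@F.mean(0);return yaw,t,F@R.T+t-W
E
python3 - <<'E'
from meas import *
c=cam('wrist')
W=[ray(c,[u],z)[0] for u,z in[((267.9,177.6),.05),((107.5,231),.053),((210,234),.053),((215,66.5),.053),((10,229),.053)]]
F=np.array([(-22,-183),(-87,0),(-87,-118),(85,-118),(-87,118)])/1000
print(np.array(W).round(4));y,t,r=fit(F,W);print(np.degrees(y),t,(r*1000).round(1))
E
```

```text
[[ 0.5152 -0.2325  0.05  ]
 [ 0.4141 -0.0679  0.053 ]
 [ 0.4376 -0.1834  0.053 ]
 [ 0.6132 -0.1552  0.053 ]
 [ 0.3888  0.0477  0.053 ]]
11.429861917453874 [ 0.50069164 -0.05139276] [[ 0.2 -2.7]
 [ 1.3 -0.8]
 [ 1.2 -0.8]
 [-5.8  5. ]
 [ 3.2 -0.7]]
```

>>> send_rows(
  deltas=[
    {"slide": [10,2,40],"rot": [0,0,0]},
    {"slide": [10,2,80],"rot": [0,0,0]},
    {"slide": [10,2,120],"rot": [0,0,0]},
    {"slide": [10,2,155],"rot": [0,0,0]},
    {"slide": [10,2,170],"rot": [0,0,0]},
    {"slide": [10,2,178],"rot": [0,0,0]},
    {"slide": [10,2,182],"rot": [0,0,0]},
    {"slide": [10,2,185],"rot": [0,0,0]},
    {"slide": [10,2,187],"rot": [0,0,0]},
    {"slide": [10,2,187],"rot": [0,0,0]},
    {"slide": [10,2,187],"rot": [0,0,0]},
  ],
)

```text
t: 2.82
position: [0.5161, -0.2344, 0.0457]
tcp_rot: [[0.225, -0.974, 0.001], [-0.974, -0.225, -0.001], [0.001, -0.001, -1.0]]
wrist_force: [-3.3, -0.3, 3.7]
finger_gap: 0.0
```

>>> send_rows(
  deltas=[
    {"slide": [0,0,-20],"rot": [0,0,0]},
    {"slide": [0,0,-60],"rot": [0,0,0]},
    {"slide": [0,0,-100],"rot": [0,0,0]},
    {"slide": [0,0,-140],"rot": [0,0,0]},
    {"slide": [0,0,-180],"rot": [0,0,0]},
    {"slide": [0,0,-187],"rot": [0,0,0]},
    {"slide": [-20,0,-187],"rot": [0,0,0]},
    {"slide": [-60,0,-187],"rot": [0,0,0]},
    {"slide": [-60,0,-187],"rot": [0,0,0]},
  ],
)

```text
t: 3.57
position: [0.5012, -0.1713, 0.2336]
tcp_rot: [[0.228, -0.974, 0.002], [-0.974, -0.228, 0.002], [-0.001, -0.002, -1.0]]
wrist_force: [-1.3, 0.1, -0.2]
finger_gap: 0.0001
```

```bash
python3 - <<'E'
from meas import *
c=cam('wrist');o=env.get_obs();print(o['t'],o['position'])
s=cam('side')
cv2.imwrite('pics/f.png',np.vstack([c['img'],s['img'][60:276]]))
E
```

```text
3.6167 [ 0.50225074 -0.17347624  0.23346434]
```

View pics/f.png

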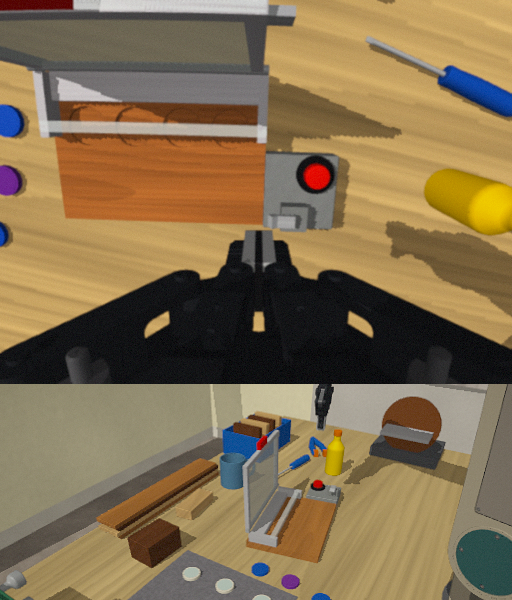

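The lid stands open, at its stop in the side view. Next I'll put the wrist camera over the plate to refine the fixture frame.

>>> send_rows(
  deltas=[
    {"slide": [-40,19,0],"rot": [0,0,0]},
    {"slide": [-80,38,0],"rot": [0,0,0]},
    {"slide": [-121,58,0],"rot": [0,0,0]},
    {"slide": [-121,58,0],"rot": [0,0,0]},
    {"slide": [-121,58,0],"rot": [0,0,0]},
    {"slide": [-121,58,0],"rot": [0,0,0]},
  ],
  gripper=70,
)

```text
t: 4.17
position: [0.4202, -0.0708, 0.2335]
tcp_rot: [[0.227, -0.974, 0.007], [-0.974, -0.227, -0.003], [0.005, -0.006, -1.0]]
wrist_force: [-0.4, 0.2, 0.5]
finger_gap: 0.0695
```

```bash
python3 - <<'E'
from meas import *
c=cam('wrist','g.png');o=env.get_obs();print(o['t'],o['position'])
s=c['img'];cv2.imwrite('pics/g2.png',cv2.resize(s[20:300],(768,420),interpolation=cv2.INTER_CUBIC))
E
```

```text
4.2167 [ 0.42067384 -0.07124087  0.23356646]
```

View pics/g2.png

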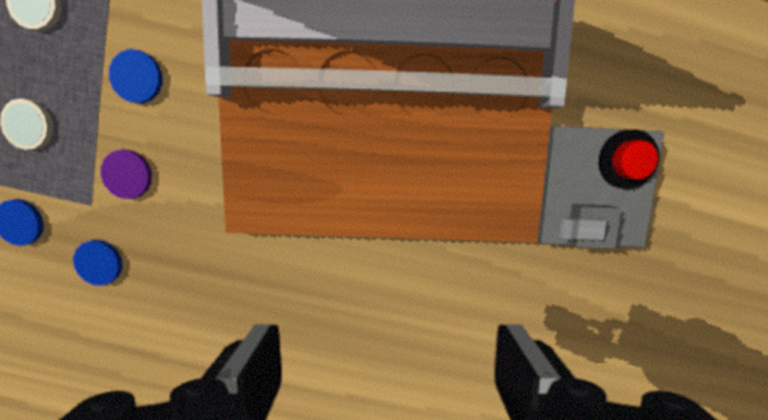

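```bash
python3 - <<'E'
from meas import *
c=cam('wrist');o=env.get_obs()
for p,a in blobs(red(c),60,9000): print(p,a)
b=[p for p,a in blobs(red(c),60,9000) if 400<p[0]<450][0]
L=[((150.7,174.7),.02,(-90,125)),((360.7,182),.02,(-90,-125)),(b,.05,(-22,-183)),((136.7,82.7),.044,(13,125)),((376.7,89.3),.044,(13,-125))]
W=[ray(c,[u],z)[0] for u,z,_ in L]
F=np.array([l[2] for l in L])/1000
y,t,r=fit(F,W);print(np.degrees(y),t,(r*1000).round(1))
hsv=cv2.cvtColor(c['img'],cv2.COLOR_BGR2HSV)
m=((hsv[...,2]>170)&(hsv[...,1]<60)).astype(np.uint8)
for p,a in blobs(m,200,3000): print('W',p.round(1),a,ray(c,[p],.008)[0].round(4))
for n in('scene','side'):
    s=cam(n);h=cv2.cvtColor(s['img'],cv2.COLOR_BGR2HSV)
    for p,a in blobs((h[...,2]>170)&(h[...,1]<60),60,700): print(n,p.round(1),a,ray(s,[p],.006)[0].round(4))
E
```

```text
[423.43209877 125.73368607] 567
11.52282364428609 [ 0.50007904 -0.05010461] [[-0.9  0.3]
 [ 0.7  3.4]
 [ 0.8 -4.2]
 [-0.  -0.4]
 [-0.6  0.8]]
W [19.4 20.9] 933 [0.5275 0.233  0.008 ]
W [139.2  48.4] 577 [0.5258 0.092  0.008 ]
W [177.2  36.1] 682 [0.5478 0.0519 0.008 ]
W [189.7  70.4] 352 [0.5149 0.0317 0.008 ]
W [237.4  71.5] 370 [ 0.5258 -0.0218  0.008 ]
W [ 14.8 102.8] 798 [0.4349 0.2328 0.008 ]
scene [307.5  10.9] 175 [-0.2825 -1.023   0.006 ]
scene [307.5  22.6] 188 [-0.2086 -0.9108  0.006 ]
scene [304.6  42.9] 76 [-0.0835 -0.7467  0.006 ]
scene [233.6  59.5] 490 [ 0.2721 -0.7656  0.006 ]
scene [224.8 139.5] 81 [ 0.5226 -0.319   0.006 ]
scene [406.7 161.3] 618 [0.0245 0.056  0.006 ]
scene [261.4 172.4] 108 [ 0.484  -0.1252  0.006 ]
scene [282.  211.1] 138 [0.5041 0.0389 0.006 ]
scene [338.4 252.4] 156 [0.4379 0.2333 0.006 ]
scene [310.2 266.4] 169 [0.5303 0.2331 0.006 ]
scene [284.1 282.5] 179 [0.616 0.241 0.006]
scene [333.5 297.4] 192 [0.5262 0.3366 0.006 ]
side [407.8  44.2] 510 [ 0.6699 -2.2698  0.006 ]
side [213.   84.1] 251 [ 1.2811 -0.7403  0.006 ]
side [488.7  53.9] 99 [ 0.1371 -2.3145  0.006 ]
side [465.6  85.3] 506 [ 0.2047 -1.4397  0.006 ]
side [190.7 249.2] 186 [0.6142 0.2394 0.006 ]
side [223.9 261.3] 202 [0.5287 0.2318 0.006 ]
side [261.  278.2] 239 [0.4358 0.2322 0.006 ]
side [195.2 293.9] 267 [0.5246 0.3348 0.006 ]
```

>>> send_rows(
  deltas=[
    {"slide": [-40,-12,0],"rot": [0,0,-7]},
    {"slide": [-80,-23,0],"rot": [0,0,-14]},
    {"slide": [-120,-34,0],"rot": [0,0,-21]},
    {"slide": [-160,-46,0],"rot": [0,0,-28]},
    {"slide": [-200,-57,0],"rot": [0,0,-35]},
    {"slide": [-240,-69,20],"rot": [0,0,-42]},
    {"slide": [-270,-77,40],"rot": [0,0,-49]},
    {"slide": [-292,-84,60],"rot": [0,0,-56]},
    {"slide": [-292,-84,80],"rot": [0,0,-63]},
    {"slide": [-292,-84,80],"rot": [0,0,-70]},
    {"slide": [-292,-84,80],"rot": [0,0,-77]},
    {"slide": [-292,-84,80],"rot": [0,0,-84]},
    {"slide": [-292,-84,80],"rot": [0,0,-91]},
    {"slide": [-292,-84,80],"rot": [0,0,-98]},
    {"slide": [-292,-84,80],"rot": [0,0,-105]},
    {"slide": [-292,-84,80],"rot": [0,0,-112]},
    {"slide": [-292,-84,80],"rot": [0,0,-119]},
    {"slide": [-292,-84,80],"rot": [0,0,-126]},
  ],
  gripper=58,
  grip_force=30,
)

```text
t: 5.87
position: [0.4382, 0.2316, 0.1522]
tcp_rot: [[0.652, 0.758, 0.005], [0.758, -0.652, -0.003], [0.001, 0.005, -1.0]]
wrist_force: [-0.0, -0.5, -0.1]
finger_gap: 0.0576
```

>>> send_rows(
  deltas=[
    {"slide": [0,0,0],"rot": [0,0,-7]},
    {"slide": [0,0,0],"rot": [0,0,-14]},
    {"slide": [0,0,0],"rot": [0,0,-21]},
    {"slide": [0,0,0],"rot": [0,0,-28]},
    {"slide": [0,0,0],"rot": [0,0,-35]},
    {"slide": [0,0,0],"rot": [0,0,-42]},
    {"slide": [0,0,0],"rot": [0,0,-49]},
    {"slide": [0,0,0],"rot": [0,0,-52.4]},
    {"slide": [0,0,0],"rot": [0,0,-52.4]},
    {"slide": [0,0,0],"rot": [0,0,-52.4]},
  ],
)

```text
t: 6.7
position: [0.4391, 0.2314, 0.152]
tcp_rot: [[-0.2, 0.98, 0.005], [0.98, 0.2, -0.003], [-0.004, 0.004, -1.0]]
wrist_force: [0.4, 1.1, -0.5]
finger_gap: 0.0579
```

```bash
cat > go.py <<'E'
# python3 go.py : state in fixture frame, and errors to straight-down, aligned tool
from meas import *
YAW=np.radians(11.5);O=np.array([.500,-.050]);RF=np.array([[np.cos(YAW),-np.sin(YAW)],[np.sin(YAW),np.cos(YAW)]])
RT=np.array([[RF[0,1],RF[0,0],0],[RF[1,1],RF[1,0],0],[0,0,-1]])
def w2f(p): return RF.T@(np.array(p)[:2]-O)
def st():
    o=env.get_obs();R=np.array(o['tcp_rot']);rv=np.degrees(cv2.Rodrigues(R.T@RT)[0].ravel())
    print('t',round(o['t'],2),'fix',(w2f(o['position'])*1000).round(1),'z',round(o['position'][2]*1000,1),'rotfix',rv.round(2),'gap',round(o['finger_gap']*1000,1),'F',o['wrist_force'].round(1),'q6',o['qpos'][5].round(0));return o
def discs(c,lo=300,hi=6000,z=.008):
    h=cv2.cvtColor(c['img'],cv2.COLOR_BGR2HSV);m=((h[...,2]>165)&(h[...,1]<60)).astype(np.uint8)
    out=[]
    for k in cv2.findContours(m,cv2.RETR_EXTERNAL,cv2.CHAIN_APPROX_NONE)[0]:
        a=cv2.contourArea(k)
        if lo<a<hi and a/cv2.contourArea(cv2.convexHull(k))>.9:
            u=cv2.fitEllipse(k)[0];out.append((np.array(u),a,ray(c,[u],z)[0]))
    return out
E
python3 - <<'E'
from go import *
o=st();c=cam('wrist','i.png')
for u,a,w in discs(c): print(u.round(1),a,w.round(4),'slide',totool(w-o['position']).round(1))
for n in('scene','side'):
    s=cam(n)
    for u,a,w in discs(s,60,400,.007):
        if .35<w[0]<.7 and .15<w[1]<.45: print(n,w.round(4))
E
```

```text
t 6.7 fix [ -3.5 287.9] z 152.0 rotfix [0.24 0.21 0.06] gap 57.9 F [ 0.4  1.1 -0.5] q6 9.0
[242.5 264.6] 982.5 [0.5265 0.2336 0.008 ] slide [-14.9  85.4 144.4]
[260.  179.7] 1246.0 [0.4342 0.2332 0.008 ] slide [  3.2  -5.1 143.9]
scene [0.5267 0.3372 0.007 ]
scene [0.6165 0.2414 0.007 ]
scene [0.531  0.2335 0.007 ]
scene [0.4384 0.2339 0.007 ]
side [0.5237 0.3357 0.007 ]
side [0.4354 0.2332 0.007 ]
side [0.5275 0.2331 0.007 ]
side [0.6133 0.2404 0.007 ]
```

View pics/i.png

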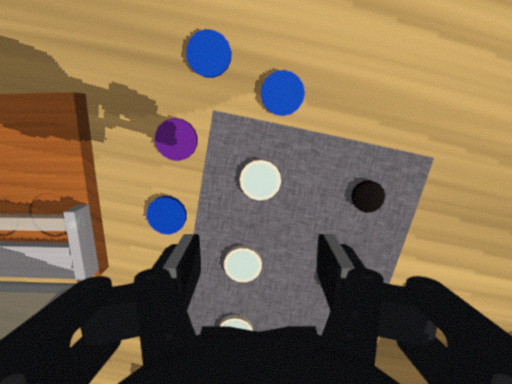

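The choice is confirmed: pearl disc A is at (260,180) and B at (243,265), with the black disc at (368,196) and the purple and blue discs off the mat. I'll grasp A.

>>> send_rows(
  deltas=[
    {"slide": [3,-4,40],"rot": [0,0,0]},
    {"slide": [3,-4,80],"rot": [0,0,0]},
    {"slide": [3,-4,115],"rot": [0,0,0]},
    {"slide": [3,-4,135],"rot": [0,0,0]},
    {"slide": [3,-4,145],"rot": [0,0,0]},
    {"slide": [3,-4,150],"rot": [0,0,0]},
    {"slide": [3,-4,150],"rot": [0,0,0]},
  ],
)

```text
t: 7.43
position: [0.4348, 0.2332, 0.0016]
tcp_rot: [[-0.201, 0.98, 0.004], [0.98, 0.201, -0.003], [-0.004, 0.003, -1.0]]
wrist_force: [-0.6, 0.4, -0.1]
finger_gap: 0.058
```

>>> send_rows(
  deltas=[
    {"slide": [0,0,0],"rot": [0,0,0]},
    {"slide": [0,0,0],"rot": [0,0,0]},
    {"slide": [0,0,0],"rot": [0,0,0]},
    {"slide": [0,0,0],"rot": [0,0,0]},
    {"slide": [0,0,0],"rot": [0,0,0]},
  ],
  gripper=30,
  grip_force=30,
)

```text
t: 7.85
position: [0.4366, 0.2339, 0.0034]
tcp_rot: [[-0.201, 0.98, 0.008], [0.98, 0.201, -0.002], [-0.003, 0.007, -1.0]]
wrist_force: [-0.6, 0.3, 6.3]
finger_gap: 0.0374
```

```bash
python3 -c "
from go import *
st()"
```

```text
t 7.85 fix [ -5.5 290.8] z 3.4 rotfix [0.42 0.18 0.1 ] gap 37.4 F [-0.6  0.3  6.3] q6 9.0
```

>>> send_rows(
  deltas=[
    {"slide": [0,0,-20],"rot": [0,0,0]},
    {"slide": [0,0,-60],"rot": [0,0,0]},
    {"slide": [0,0,-97],"rot": [0,0,0]},
    {"slide": [0,0,-97],"rot": [0,0,0]},
  ],
)

```text
t: 8.18
position: [0.4416, 0.2364, 0.1081]
tcp_rot: [[-0.201, 0.979, 0.021], [0.98, 0.201, 0.004], [-0.001, 0.021, -1.0]]
wrist_force: [1.2, 1.2, 0.9]
finger_gap: 0.0376
```

```bash
python3 -c "
from go import *
st();c=cam('wrist')
for u,a,w in discs(c): print(u,a,w)
s=cam('side');p=proj(s,[env.get_obs()['position']])[0].astype(int);print(p)
q=s['img'][p[1]-45:p[1]+45,p[0]-60:p[0]+60]
cv2.imwrite('pics/j.png',np.hstack([cv2.resize(q,(480,360)),c['img'][100:320,150:362].copy().repeat(1,0) if 0 else cv2.resize(c['img'][160:330,160:310],(318,360))]))"
```

```text
t 8.18 fix [-1.000e-01  2.923e+02] z 108.1 rotfix [1.23 0.04 0.1 ] gap 37.6 F [1.2 1.2 0.9] q6 9.0
[260 242]
```

View pics/j.png

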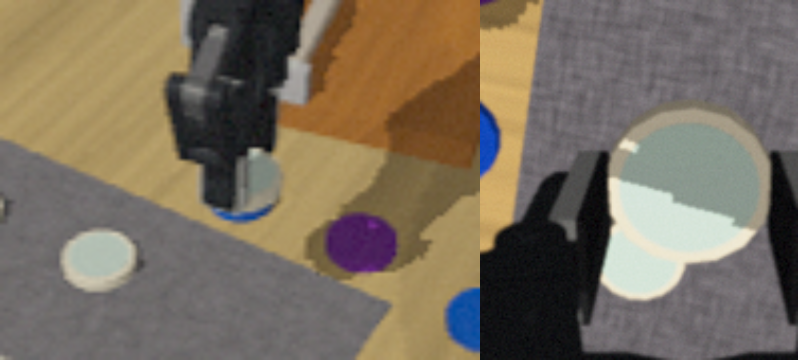

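>>> send_rows(
  deltas=[
    {"slide": [-30,-5,0],"rot": [1.2,0,0]},
    {"slide": [-60,-10,0],"rot": [1.2,0,0]},
    {"slide": [-95,-18,0],"rot": [1.2,0,0]},
    {"slide": [-130,-24,0],"rot": [1.2,0,0]},
    {"slide": [-165,-30,0],"rot": [1.2,0,0]},
    {"slide": [-195,-35,10],"rot": [1.2,0,0]},
    {"slide": [-208,-35,30],"rot": [1.2,0,0]},
    {"slide": [-208,-35,48],"rot": [1.2,0,0]},
    {"slide": [-208,-35,48],"rot": [1.2,0,0]},
    {"slide": [-208,-35,48],"rot": [1.2,0,0]},
  ],
)

```text
t: 9.12
position: [0.4435, 0.0242, 0.0531]
tcp_rot: [[-0.2, 0.98, -0.013], [0.98, 0.2, -0.003], [-0.0, -0.013, -1.0]]
wrist_force: [0.7, 0.8, 0.3]
finger_gap: 0.0379
```

```bash
python3 -c "
from go import *
st()"
```

```text
t 9.12 fix [-40.6  84. ] z 53.1 rotfix [-0.75  0.03  0.07] gap 37.9 F [0.7 0.8 0.3] q6 -17.0
```

>>> send_rows(
  deltas=[
    {"slide": [0,3,10],"rot": [-0.7,0,0]},
    {"slide": [0,3,20],"rot": [-0.7,0,0]},
    {"slide": [0,3,26],"rot": [-0.7,0,0]},
    {"slide": [0,3,29],"rot": [-0.7,0,0]},
    {"slide": [0,3,29],"rot": [-0.7,0,0]},
    {"slide": [0,3,29],"rot": [-0.7,0,0]},
  ],
)

```text
t: 9.62
position: [0.4462, 0.025, 0.0243]
tcp_rot: [[-0.201, 0.98, -0.001], [0.98, 0.201, -0.001], [-0.001, -0.001, -1.0]]
wrist_force: [0.1, -0.1, -0.2]
finger_gap: 0.0371
```

```bash
python3 -c "
from go import *
st()"
```

```text
t 9.62 fix [-37.7  84.2] z 24.3 rotfix [-0.04  0.03  0.1 ] gap 37.1 F [ 0.1 -0.1 -0.2] q6 -17.0
```

>>> send_rows(
  deltas=[
    {"slide": [0,0,0],"rot": [0,0,0]},
    {"slide": [0,0,0],"rot": [0,0,0]},
    {"slide": [0,0,0],"rot": [0,0,0]},
    {"slide": [0,0,0],"rot": [0,0,0]},
    {"slide": [0,-8,0],"rot": [0,0,0]},
    {"slide": [0,-20,0],"rot": [0,0,0]},
    {"slide": [0,-38,0],"rot": [0,0,0]},
    {"slide": [0,-38,0],"rot": [0,0,0]},
    {"slide": [0,-38,0],"rot": [0,0,0]},
  ],
  gripper=54,
)

```text
t: 10.37
position: [0.4071, 0.0173, 0.0239]
tcp_rot: [[-0.2, 0.98, -0.002], [0.98, 0.2, -0.0], [0.0, -0.002, -1.0]]
wrist_force: [1.0, -0.3, 0.3]
finger_gap: 0.0541
```

>>> send_rows(
  deltas=[
    {"slide": [0,0,0],"rot": [0,0,0]},
    {"slide": [0,0,0],"rot": [0,0,0]},
    {"slide": [0,0,2],"rot": [0,0,0]},
    {"slide": [0,0,2],"rot": [0,0,0]},
    {"slide": [0,0,2],"rot": [0,0,0]},
  ],
  gripper=24,
)

```text
t: 10.78
position: [0.4074, 0.0174, 0.0218]
tcp_rot: [[-0.201, 0.98, -0.002], [0.98, 0.201, -0.0], [0.0, -0.002, -1.0]]
wrist_force: [-0.3, 0.3, -0.1]
finger_gap: 0.0238
```

```bash
python3 -c "
from go import *
o=st();c=cam('wrist','k.png')
for u,a,w in discs(c,300,20000,.028): print(u.round(1),a,w.round(4),(w2f(w)*1000).round(1))
"
```

```text
t 10.78 fix [-77.3  84.5] z 21.8 rotfix [-0.12 -0.    0.07] gap 23.8 F [-0.3  0.3 -0.1] q6 -18.0
[258.2 309.6] 2349.5 [0.4383 0.0251 0.028 ] [-45.5  85.9]
```

View pics/k.png

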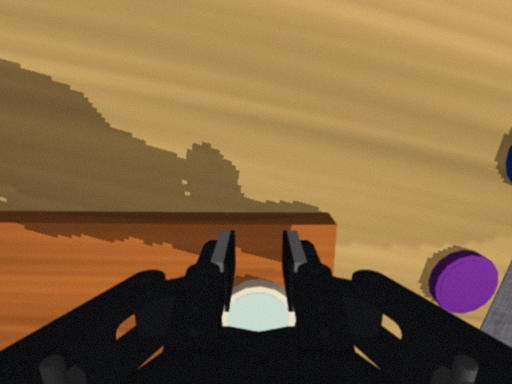

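The disc lies flat on the plate at (258,310), centred between the fingers, so I'll push it in.

>>> send_rows(
  deltas=[
    {"slide": [0,8,0],"rot": [0,0,0]},
    {"slide": [0,16,0],"rot": [0,0,0]},
    {"slide": [0,24,0],"rot": [0,0,0]},
    {"slide": [0,32,0],"rot": [0,0,0]},
    {"slide": [0,40,0],"rot": [0,0,0]},
    {"slide": [0,46,0],"rot": [0,0,0]},
    {"slide": [0,51,0],"rot": [0,0,0]},
    {"slide": [0,56,0],"rot": [0,0,0]},
    {"slide": [0,60,0],"rot": [0,0,0]},
    {"slide": [0,64,0],"rot": [0,0,0]},
    {"slide": [0,67,0],"rot": [0,0,0]},
    {"slide": [0,70,0],"rot": [0,0,0]},
    {"slide": [0,70,0],"rot": [0,0,0]},
  ],
)

```text
t: 11.92
position: [0.4767, 0.0315, 0.0218]
tcp_rot: [[-0.201, 0.98, -0.001], [0.98, 0.201, -0.0], [-0.0, -0.001, -1.0]]
wrist_force: [-0.7, -0.1, 0.9]
finger_gap: 0.0242
```

```bash
python3 -c "
from go import *
o=st()
for n in('side','scene'):
  c=cam(n);p=proj(c,[[*(RF@[.025,.084]+O),.02]])[0];print(n,p)
  for u,a,w in discs(c,40,600,.023):
    f=w2f(w)*1000
    if abs(f[0])<90 and abs(f[1])<120: print(u.round(1),a,f.round(1))
  if n=='side':
    x,y=p.astype(int);cv2.imwrite('pics/l.png',cv2.resize(c['img'][y-50:y+50,x-60:x+80],(700,500),interpolation=cv2.INTER_CUBIC))
"
```

```text
t 11.92 fix [-6.6 84.5] z 21.8 rotfix [-0.07  0.01  0.07] gap 24.2 F [-0.7 -0.1  0.9] q6 -16.0
side [275.86844175 212.9398916 ]
scene [280.9117554  208.33936543]
```

View pics/l.png

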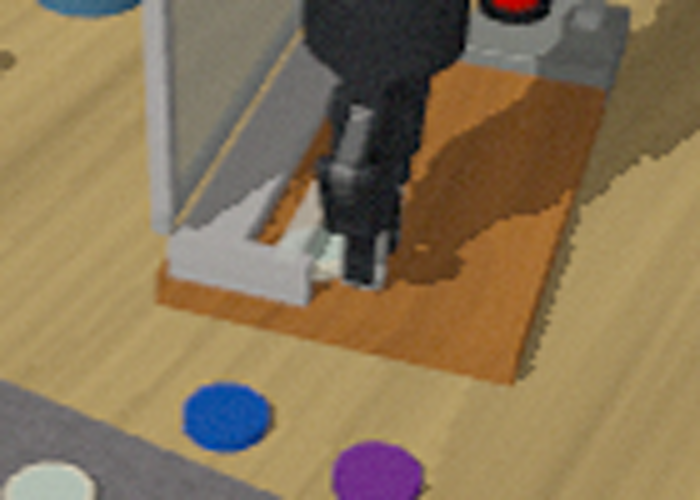

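>>> send_rows(
  deltas=[
    {"slide": [0,2,0],"rot": [0,0,0]},
    {"slide": [0,3,0],"rot": [0,0,0]},
    {"slide": [0,4,0],"rot": [0,0,0]},
    {"slide": [0,5,0],"rot": [0,0,0]},
    {"slide": [0,6,0],"rot": [0,0,0]},
    {"slide": [0,6,0],"rot": [0,0,0]},
  ],
)

```text
t: 12.52
position: [0.4821, 0.0326, 0.0217]
tcp_rot: [[-0.201, 0.98, -0.002], [0.98, 0.201, -0.0], [0.0, -0.002, -1.0]]
wrist_force: [-0.3, 0.2, -0.5]
finger_gap: 0.0239
```

>>> send_rows(
  deltas=[
    {"slide": [0,1,0],"rot": [0,0,0]},
    {"slide": [0,2,0],"rot": [0,0,0]},
    {"slide": [0,3,0],"rot": [0,0,0]},
    {"slide": [0,3,0],"rot": [0,0,0]},
  ],
)

```text
t: 12.85
position: [0.4852, 0.0332, 0.0217]
tcp_rot: [[-0.201, 0.98, -0.002], [0.98, 0.201, -0.001], [-0.0, -0.002, -1.0]]
wrist_force: [-0.4, -0.5, -0.0]
finger_gap: 0.0239
```

>>> send_rows(
  deltas=[
    {"slide": [0,-15,0],"rot": [0,0,0]},
    {"slide": [0,-35,0],"rot": [0,0,0]},
    {"slide": [0,-60,-30],"rot": [0,0,0]},
    {"slide": [0,-70,-70],"rot": [0,0,0]},
    {"slide": [0,-70,-100],"rot": [0,0,0]},
    {"slide": [0,-70,-100],"rot": [0,0,0]},
    {"slide": [0,-70,-100],"rot": [0,0,0]},
  ],
)

```text
t: 13.43
position: [0.4191, 0.0189, 0.1241]
tcp_rot: [[-0.201, 0.98, 0.004], [0.98, 0.201, -0.001], [-0.002, 0.004, -1.0]]
wrist_force: [-0.6, -0.3, 1.2]
finger_gap: 0.0241
```

```bash
python3 -c "
from go import *
o=st();I=[]
for n in('side','scene'):
  c=cam(n);p=proj(c,[[*(RF@[.025,.084]+O),.02]])[0];print(n,p.round(1))
  x,y=p.astype(int);I.append(cv2.resize(c['img'][y-32:y+32,x-40:x+40],(400,320),interpolation=cv2.INTER_CUBIC))
c=cam('wrist');print(proj(c,[[*(RF@[.025,.084]+O),.024],[*(RF@[-.035,.084]+O),.024]]))
cv2.imwrite('pics/m.png',np.vstack([np.hstack(I),cv2.resize(c['img'][150:330,60:460],(800,280))]))
"
```

```text
t 13.43 fix [-65.6  83.7] z 124.1 rotfix [0.22 0.12 0.07] gap 24.1 F [-0.6 -0.3  1.2] q6 -18.0
side [275.9 212.9]
scene [280.9 208.3]
[[255.84684715 297.43601387]
 [255.79478814 235.58393378]]
```

View pics/m.png

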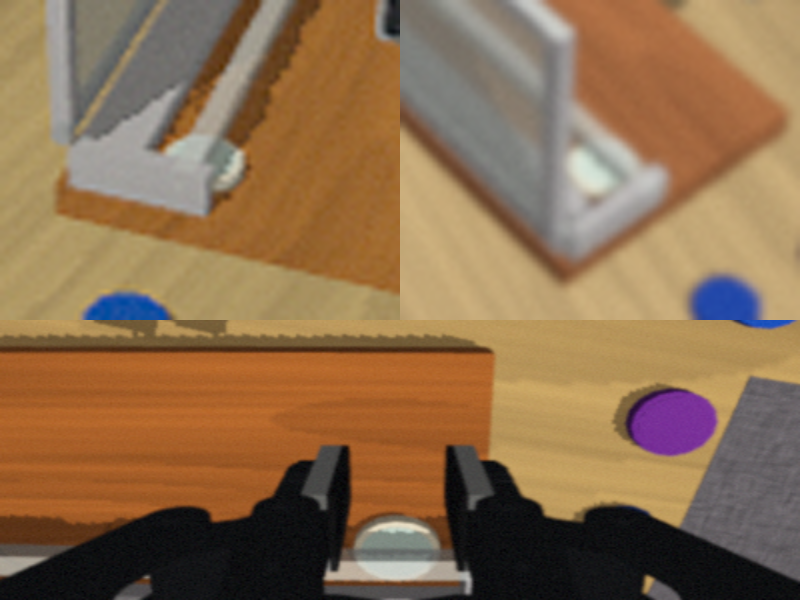

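The disc is under the bar and inside the pocket ring at wrist-crop (397,545). I'll check its height by touching its front part with shut fingers: top at z=24 if seated, 28 if not.

>>> send_rows(
  deltas=[
    {"slide": [0,30,0],"rot": [0,0,0]},
    {"slide": [0,55,20],"rot": [0,0,0]},
    {"slide": [0,69,50],"rot": [0,0,0]},
    {"slide": [0,69,80],"rot": [0,0,0]},
    {"slide": [0,69,92],"rot": [0,0,0]},
    {"slide": [0,69,95],"rot": [0,0,0]},
    {"slide": [0,69,97],"rot": [0,0,0]},
    {"slide": [0,69,98],"rot": [0,0,0]},
    {"slide": [0,69,98],"rot": [0,0,0]},
  ],
  gripper=0,
)

```text
t: 14.33
position: [0.481, 0.0327, 0.0222]
tcp_rot: [[-0.2, 0.98, -0.008], [0.98, 0.2, -0.002], [-0.0, -0.008, -1.0]]
wrist_force: [-5.6, -2.8, 0.2]
finger_gap: -0.0001
```

>>> send_rows(
  deltas=[
    {"slide": [0,0,1],"rot": [0,0,0]},
    {"slide": [0,0,2],"rot": [0,0,0]},
    {"slide": [0,0,3],"rot": [0,0,0]},
    {"slide": [0,0,3],"rot": [0,0,0]},
  ],
)

```text
t: 14.67
position: [0.4807, 0.0325, 0.0201]
tcp_rot: [[-0.2, 0.98, -0.008], [0.98, 0.2, -0.002], [-0.001, -0.008, -1.0]]
wrist_force: [-5.6, -1.1, 6.1]
finger_gap: 0.0002
```

The touch fits a seated disc: it resists a 5.6 N push against the pocket wall, and the plate was touched at z=20.1. Next is B.

>>> send_rows(
  deltas=[
    {"slide": [0,-10,0],"rot": [0,0,0]},
    {"slide": [0,-20,-30],"rot": [-0.4,0,0]},
    {"slide": [0,-20,-65],"rot": [-0.4,0,0]},
    {"slide": [30,-10,-90],"rot": [-0.4,0,0]},
    {"slide": [65,0,-90],"rot": [-0.4,0,0]},
    {"slide": [100,20,-90],"rot": [-0.4,0,0]},
    {"slide": [130,45,-90],"rot": [-0.4,0,0]},
    {"slide": [160,70,-90],"rot": [-0.4,0,0]},
    {"slide": [188,85,-90],"rot": [-0.4,0,0]},
    {"slide": [188,85,-90],"rot": [-0.4,0,0]},
    {"slide": [188,85,-90],"rot": [-0.4,0,0]},
    {"slide": [188,85,-90],"rot": [-0.4,0,0]},
  ],
  gripper=58,
)

```text
t: 15.67
position: [0.5271, 0.2339, 0.1095]
tcp_rot: [[-0.201, 0.98, -0.0], [0.98, 0.201, -0.0], [-0.0, -0.0, -1.0]]
wrist_force: [-0.3, -0.3, 0.6]
finger_gap: 0.0579
```

```bash
cat > look.py <<'E'
from go import *
o=st()
for n,lo,hi,z in(('wrist',300,9000,.008),('side',60,400,.007),('scene',60,400,.007)):
    c=cam(n)
    for u,a,w in discs(c,lo,hi,z):
        if .3<w[0]<.75 and .15<w[1]<.5: print(n,u.round(0),w.round(4),'slide',totool(w-o['position']).round(1))
E
python3 look.py
```

```text
t 15.67 fix [ 83.1 272.8] z 109.5 rotfix [-0.03  0.02  0.08] gap 57.9 F [-0.3 -0.3  0.6] q6 6.0
wrist [245. 286.] [0.6121 0.241  0.008 ] slide [-10.   84.8 101.5]
wrist [375. 215.] [0.5228 0.3363 0.008 ] slide [101.2  16.4 101.5]
wrist [256. 196.] [0.5269 0.2335 0.008 ] slide [-4.000e-01 -1.000e-01  1.015e+02]
side [195. 294.] [0.5238 0.3356 0.007 ] slide [100.4  17.2 102.5]
side [224. 262.] [0.5274 0.2331 0.007 ] slide [ -0.8   0.4 102.5]
side [191. 249.] [0.6133 0.2404 0.007 ] slide [-10.8  86.  102.4]
scene [334. 297.] [0.5266 0.3372 0.007 ] slide [101.3  20.2 102.5]
scene [284. 282.] [0.6163 0.2413 0.007 ] slide [-10.4  89.  102.4]
scene [310. 266.] [0.5309 0.2335 0.007 ] slide [ -1.1   3.8 102.5]
```

>>> send_rows(
  deltas=[
    {"slide": [0,0,35],"rot": [0,0,0]},
    {"slide": [0,0,70],"rot": [0,0,0]},
    {"slide": [0,0,90],"rot": [0,0,0]},
    {"slide": [0,0,101],"rot": [0,0,0]},
    {"slide": [0,0,106],"rot": [0,0,0]},
    {"slide": [0,0,106],"rot": [0,0,0]},
  ],
)

```text
t: 16.32
position: [0.5259, 0.2319, 0.0027]
tcp_rot: [[-0.198, 0.98, -0.003], [0.98, 0.198, -0.001], [-0.001, -0.003, -1.0]]
wrist_force: [0.1, 0.1, -0.2]
finger_gap: 0.0584
```

>>> send_rows(
  deltas=[
    {"slide": [0,0,0],"rot": [0,0,0]},
    {"slide": [0,0,0],"rot": [0,0,0]},
    {"slide": [0,0,0],"rot": [0,0,0]},
    {"slide": [0,0,0],"rot": [0,0,0]},
    {"slide": [0,0,0],"rot": [0,0,0]},
  ],
  gripper=30,
)

```text
t: 16.73
position: [0.5276, 0.2322, 0.0045]
tcp_rot: [[-0.198, 0.98, 0.001], [0.98, 0.198, -0.001], [-0.001, 0.0, -1.0]]
wrist_force: [-0.3, -1.0, 6.8]
finger_gap: 0.0374
```

>>> send_rows(
  deltas=[
    {"slide": [0,0,-25],"rot": [0,0,0]},
    {"slide": [0,0,-60],"rot": [0,0,0]},
    {"slide": [-15,-15,-90],"rot": [0,0,0]},
    {"slide": [-45,-40,-95],"rot": [0,0,0]},
    {"slide": [-75,-65,-95],"rot": [0,0,0]},
    {"slide": [-105,-90,-95],"rot": [0,0,0]},
    {"slide": [-140,-105,-95],"rot": [0,0,0]},
    {"slide": [-175,-115,-95],"rot": [0,0,0]},
    {"slide": [-210,-121,-90],"rot": [0,0,0]},
    {"slide": [-240,-121,-65],"rot": [0,0,0]},
    {"slide": [-245,-121,-45],"rot": [0,0,0]},
    {"slide": [-245,-121,-45],"rot": [0,0,0]},
    {"slide": [-245,-121,-45],"rot": [0,0,0]},
  ],
)

```text
t: 17.82
position: [0.456, -0.0316, 0.0491]
tcp_rot: [[-0.197, 0.98, -0.002], [0.98, 0.197, 0.001], [0.001, -0.002, -1.0]]
wrist_force: [-0.2, 0.6, -1.0]
finger_gap: 0.037
```

```bash
python3 look.py
```

```text
t 17.82 fix [-39.5  26.8] z 49.1 rotfix [-0.13 -0.06 -0.15] gap 37.0 F [-0.2  0.6 -1. ] q6 -23.0
side [195. 294.] [0.5239 0.3357 0.007 ] slide [346.5 139.6  42. ]
side [191. 249.] [0.6133 0.2403 0.007 ] slide [235.2 208.2  42.2]
scene [334. 297.] [0.5266 0.3373 0.007 ] slide [347.4 142.7  42. ]
scene [284. 283.] [0.6164 0.2416 0.007 ] slide [235.8 211.6  42.2]
```

>>> send_rows(
  deltas=[
    {"slide": [1,2,10],"rot": [0,0,0]},
    {"slide": [1,2,18],"rot": [0,0,0]},
    {"slide": [1,2,23],"rot": [0,0,0]},
    {"slide": [1,2,24],"rot": [0,0,0]},
    {"slide": [1,2,24],"rot": [0,0,0]},
  ],
)

```text
t: 18.38
position: [0.4591, -0.0293, 0.026]
tcp_rot: [[-0.2, 0.98, 0.0], [0.98, 0.2, -0.0], [-0.0, 0.0, -1.0]]
wrist_force: [-0.4, -0.2, -0.3]
finger_gap: 0.0369
```

>>> send_rows(
  deltas=[
    {"slide": [0,0,0],"rot": [0,0,0]},
    {"slide": [0,0,0],"rot": [0,0,0]},
    {"slide": [0,0,0],"rot": [0,0,0]},
    {"slide": [0,0,0],"rot": [0,0,0]},
    {"slide": [0,-8,0],"rot": [0,0,0]},
    {"slide": [0,-20,0],"rot": [0,0,0]},
    {"slide": [0,-38,0],"rot": [0,0,0]},
    {"slide": [0,-38,0],"rot": [0,0,0]},
    {"slide": [0,-38,0],"rot": [0,0,0]},
  ],
  gripper=54,
)

```text
t: 19.13
position: [0.42, -0.0368, 0.0257]
tcp_rot: [[-0.199, 0.98, -0.001], [0.98, 0.199, -0.0], [0.0, -0.001, -1.0]]
wrist_force: [0.2, 0.2, 0.1]
finger_gap: 0.0541
```

>>> send_rows(
  deltas=[
    {"slide": [0,0,0],"rot": [0,0,0]},
    {"slide": [0,0,0],"rot": [0,0,0]},
    {"slide": [0,0,3],"rot": [0,0,0]},
    {"slide": [0,0,3],"rot": [0,0,0]},
    {"slide": [0,0,3],"rot": [0,0,0]},
  ],
  gripper=24,
)

```text
t: 19.55
position: [0.4202, -0.0367, 0.0225]
tcp_rot: [[-0.199, 0.98, -0.001], [0.98, 0.199, 0.0], [0.0, -0.001, -1.0]]
wrist_force: [-0.7, -0.1, -0.6]
finger_gap: 0.0242
```

```bash
python3 -c "
from go import *
o=st();c=cam('wrist')
for u,a,w in discs(c,300,20000,.028): print(u.round(1),a,w.round(4),(w2f(w)*1000).round(1))
"
```

```text
t 19.55 fix [-75.5  28.9] z 22.5 rotfix [-0.06 -0.02 -0.01] gap 24.2 F [-0.7 -0.1 -0.6] q6 -25.0
[257.9 311. ] 2171.5 [ 0.4525 -0.0289  0.028 ] [-42.4  30.2]
```

>>> send_rows(
  deltas=[
    {"slide": [-1,8,0],"rot": [0,0,0]},
    {"slide": [-1,16,0],"rot": [0,0,0]},
    {"slide": [-1,24,0],"rot": [0,0,0]},
    {"slide": [-1,32,0.5],"rot": [0,0,0]},
    {"slide": [-1,40,0.5],"rot": [0,0,0]},
    {"slide": [-1,46,0.5],"rot": [0,0,0]},
    {"slide": [-1,51,0.5],"rot": [0,0,0]},
    {"slide": [-1,56,0.5],"rot": [0,0,0]},
    {"slide": [-1,60,0.5],"rot": [0,0,0]},
    {"slide": [-1,64,0.5],"rot": [0,0,0]},
    {"slide": [-1,67,0.5],"rot": [0,0,0]},
    {"slide": [-1,70,0.5],"rot": [0,0,0]},
    {"slide": [-1,72,0.5],"rot": [0,0,0]},
    {"slide": [-1,74,0.5],"rot": [0,0,0]},
    {"slide": [-1,76,0.5],"rot": [0,0,0]},
    {"slide": [-1,78,0.5],"rot": [0,0,0]},
    {"slide": [-1,78,0.5],"rot": [0,0,0]},
  ],
)

```text
t: 21.02
position: [0.497, -0.0222, 0.022]
tcp_rot: [[-0.199, 0.98, -0.001], [0.98, 0.199, -0.0], [0.0, -0.001, -1.0]]
wrist_force: [0.1, -0.9, 0.3]
finger_gap: 0.0235
```

>>> send_rows(
  deltas=[
    {"slide": [0,1,0],"rot": [0,0,0]},
    {"slide": [0,2,0],"rot": [0,0,0]},
    {"slide": [0,3,0],"rot": [0,0,0]},
    {"slide": [0,3,0],"rot": [0,0,0]},
  ],
)

```text
t: 21.35
position: [0.498, -0.0219, 0.0215]
tcp_rot: [[-0.199, 0.98, -0.005], [0.98, 0.199, -0.001], [-0.0, -0.005, -1.0]]
wrist_force: [-4.7, -2.5, 2.7]
finger_gap: 0.0239
```

```bash
python3 -c "
from go import *
st()"
```

```text
t 21.35 fix [ 3.7 28. ] z 21.5 rotfix [-0.29  0.   -0.03] gap 23.9 F [-4.7 -2.5  2.7] q6 -21.0
```

>>> send_rows(
  deltas=[
    {"slide": [0,-10,0],"rot": [0,0,0]},
    {"slide": [0,-23,-30],"rot": [0,0,0]},
    {"slide": [0,-23,-65],"rot": [0,0,0]},
    {"slide": [30,-20,-90],"rot": [0,0,0]},
    {"slide": [68,-15,-90],"rot": [0,0,0]},
    {"slide": [106,-10,-90],"rot": [0,0,0]},
    {"slide": [145,0,-90],"rot": [0,0,0]},
    {"slide": [180,20,-90],"rot": [0,0,0]},
    {"slide": [215,40,-90],"rot": [0,0,0]},
    {"slide": [250,60,-90],"rot": [0,0,0]},
    {"slide": [285,78,-90],"rot": [0,0,0]},
    {"slide": [320,90,-90],"rot": [0,0,0]},
    {"slide": [346,96,-90],"rot": [0,0,0]},
    {"slide": [346,96,-90],"rot": [0,0,0]},
    {"slide": [346,96,-90],"rot": [0,0,0]},
    {"slide": [346,96,-90],"rot": [0,0,0]},
  ],
  gripper=58,
)

```text
t: 22.68
position: [0.5233, 0.3361, 0.1108]
tcp_rot: [[-0.199, 0.98, -0.005], [0.98, 0.199, -0.001], [-0.0, -0.006, -1.0]]
wrist_force: [0.7, -0.1, 0.0]
finger_gap: 0.0581
```

```bash
python3 look.py
```

```text
t 22.68 fix [ 99.8 373.7] z 110.8 rotfix [-0.32  0.01 -0.01] gap 58.1 F [ 0.7 -0.1  0. ] q6 15.0
wrist [131. 265.] [0.6086 0.2379 0.008 ] slide [-113.1   64.7  102.4]
wrist [257. 196.] [0.5228 0.3366 0.008 ] slide [  0.7   0.2 102.8]
side [195. 294.] [0.5237 0.3357 0.007 ] slide [ -0.4   0.9 103.8]
side [192. 249.] [0.6107 0.2374 0.007 ] slide [-114.    66.7  103.4]
scene [334. 297.] [0.5266 0.3372 0.007 ] slide [  0.4   4.  103.7]
scene [284. 282.] [0.6164 0.2414 0.007 ] slide [-111.2   73.2  103.4]
```

>>> send_rows(
  deltas=[
    {"slide": [0,0,35],"rot": [-0.3,0,0]},
    {"slide": [0,0,70],"rot": [-0.3,0,0]},
    {"slide": [0,0,90],"rot": [-0.3,0,0]},
    {"slide": [0,0,102],"rot": [-0.3,0,0]},
    {"slide": [0,0,107.5],"rot": [-0.3,0,0]},
    {"slide": [0,0,107.5],"rot": [-0.3,0,0]},
  ],
)

```text
t: 23.33
position: [0.5224, 0.334, 0.0026]
tcp_rot: [[-0.197, 0.98, -0.002], [0.98, 0.197, -0.001], [-0.001, -0.002, -1.0]]
wrist_force: [-0.4, -0.3, 0.6]
finger_gap: 0.0576
```

>>> send_rows(
  deltas=[
    {"slide": [0,0,0],"rot": [0,0,0]},
    {"slide": [0,0,0],"rot": [0,0,0]},
    {"slide": [0,0,0],"rot": [0,0,0]},
    {"slide": [0,0,0],"rot": [0,0,0]},
    {"slide": [0,0,0],"rot": [0,0,0]},
  ],
  gripper=30,
)

```text
t: 23.75
position: [0.5241, 0.3347, 0.0045]
tcp_rot: [[-0.197, 0.98, 0.002], [0.98, 0.197, 0.0], [-0.0, 0.002, -1.0]]
wrist_force: [0.9, -0.6, 5.7]
finger_gap: 0.0371
```

>>> send_rows(
  deltas=[
    {"slide": [0,0,-25],"rot": [0,0,0]},
    {"slide": [0,0,-60],"rot": [0,0,0]},
    {"slide": [-15,-15,-90],"rot": [0,0,0]},
    {"slide": [-45,-35,-95],"rot": [0,0,0]},
    {"slide": [-75,-55,-95],"rot": [0,0,0]},
    {"slide": [-105,-75,-95],"rot": [0,0,0]},
    {"slide": [-140,-95,-95],"rot": [0,0,0]},
    {"slide": [-175,-115,-95],"rot": [0,0,0]},
    {"slide": [-210,-130,-95],"rot": [0,0,0]},
    {"slide": [-245,-137,-95],"rot": [0,0,0]},
    {"slide": [-280,-137,-95],"rot": [0,0,0]},
    {"slide": [-315,-137,-95],"rot": [0,0,0]},
    {"slide": [-350,-137,-85],"rot": [0,0,0]},
    {"slide": [-385,-137,-65],"rot": [0,0,0]},
    {"slide": [-401,-137,-45],"rot": [0,0,0]},
    {"slide": [-401,-137,-45],"rot": [0,0,0]},
    {"slide": [-401,-137,-45],"rot": [0,0,0]},
  ],
)

```text
t: 25.17
position: [0.4672, -0.0855, 0.0484]
tcp_rot: [[-0.195, 0.981, -0.001], [0.981, 0.195, 0.002], [0.002, -0.001, -1.0]]
wrist_force: [-1.0, -0.4, 0.7]
finger_gap: 0.0373
```

```bash
python3 look.py
```

```text
t 25.17 fix [-39.2 -28.2] z 48.4 rotfix [-0.05 -0.12 -0.28] gap 37.3 F [-1.  -0.4  0.7] q6 -29.0
side [191. 249.] [0.6133 0.2403 0.007 ] slide [290.6 207.3  41.9]
scene [284. 282.] [0.6163 0.2413 0.007 ] slide [290.9 210.6  41.9]
```

>>> send_rows(
  deltas=[
    {"slide": [0,2,10],"rot": [0,0,-0.3]},
    {"slide": [0,2,18],"rot": [0,0,-0.3]},
    {"slide": [0,2,22],"rot": [0,0,-0.3]},
    {"slide": [0,2,23],"rot": [0,0,-0.3]},
    {"slide": [0,2,23],"rot": [0,0,-0.3]},
  ],
)

```text
t: 25.73
position: [0.47, -0.0835, 0.0263]
tcp_rot: [[-0.204, 0.979, 0.001], [0.979, 0.204, 0.001], [0.001, 0.001, -1.0]]
wrist_force: [-0.2, 0.1, -0.1]
finger_gap: 0.0366
```

>>> send_rows(
  deltas=[
    {"slide": [0,0,0],"rot": [0,0,0]},
    {"slide": [0,0,0],"rot": [0,0,0]},
    {"slide": [0,0,0],"rot": [0,0,0]},
    {"slide": [0,0,0],"rot": [0,0,0]},
    {"slide": [0,-8,0],"rot": [0,0,0]},
    {"slide": [0,-20,0],"rot": [0,0,0]},
    {"slide": [0,-38,0],"rot": [0,0,0]},
    {"slide": [0,-38,0],"rot": [0,0,0]},
    {"slide": [0,-38,0],"rot": [0,0,0]},
  ],
  gripper=54,
)

```text
t: 26.48
position: [0.4309, -0.0911, 0.026]
tcp_rot: [[-0.202, 0.979, -0.0], [0.979, 0.202, 0.002], [0.002, -0.0, -1.0]]
wrist_force: [0.3, 0.5, -0.1]
finger_gap: 0.0543
```

>>> send_rows(
  deltas=[
    {"slide": [0,0,0],"rot": [0,0,0]},
    {"slide": [0,0,0],"rot": [0,0,0]},
    {"slide": [0,0,3],"rot": [0,0,0]},
    {"slide": [0,0,3],"rot": [0,0,0]},
    {"slide": [0,0,3],"rot": [0,0,0]},
  ],
  gripper=24,
)

```text
t: 26.9
position: [0.4311, -0.091, 0.0228]
tcp_rot: [[-0.203, 0.979, -0.001], [0.979, 0.203, 0.002], [0.002, -0.0, -1.0]]
wrist_force: [0.0, 0.3, 0.1]
finger_gap: 0.0241
```

```bash
python3 -c "
from go import *
o=st();c=cam('wrist')
for u,a,w in discs(c,300,20000,.028): print(u.round(1),a,w.round(4),(w2f(w)*1000).round(1))
"
```

```text
t 26.9 fix [-75.7 -26.5] z 22.8 rotfix [-0.02 -0.1   0.19] gap 24.1 F [0.  0.3 0.1] q6 -32.0
[257.9 310.6] 2226.0 [ 0.4633 -0.0831  0.028 ] [-42.6 -25.1]
```

>>> send_rows(
  deltas=[
    {"slide": [-1.5,8,0],"rot": [0,0,0.2]},
    {"slide": [-1.5,16,0],"rot": [0,0,0.2]},
    {"slide": [-1.5,24,0],"rot": [0,0,0.2]},
    {"slide": [-1.5,32,0.5],"rot": [0,0,0.2]},
    {"slide": [-1.5,40,0.8],"rot": [0,0,0.2]},
    {"slide": [-1.5,46,0.8],"rot": [0,0,0.2]},
    {"slide": [-1.5,51,0.8],"rot": [0,0,0.2]},
    {"slide": [-1.5,56,0.8],"rot": [0,0,0.2]},
    {"slide": [-1.5,60,0.8],"rot": [0,0,0.2]},
    {"slide": [-1.5,64,0.8],"rot": [0,0,0.2]},
    {"slide": [-1.5,67,0.8],"rot": [0,0,0.2]},
    {"slide": [-1.5,70,0.8],"rot": [0,0,0.2]},
    {"slide": [-1.5,72,0.8],"rot": [0,0,0.2]},
    {"slide": [-1.5,74,0.8],"rot": [0,0,0.2]},
    {"slide": [-1.5,76,0.8],"rot": [0,0,0.2]},
    {"slide": [-1.5,78,0.8],"rot": [0,0,0.2]},
    {"slide": [-1.5,78,0.8],"rot": [0,0,0.2]},
  ],
)

```text
t: 28.37
position: [0.5079, -0.0768, 0.022]
tcp_rot: [[-0.199, 0.98, -0.001], [0.98, 0.199, 0.001], [0.001, -0.001, -1.0]]
wrist_force: [-0.7, -0.5, 0.7]
finger_gap: 0.0242
```

>>> send_rows(
  deltas=[
    {"slide": [0,1,0],"rot": [0,0,0]},
    {"slide": [0,2,0],"rot": [0,0,0]},
    {"slide": [0,3,0],"rot": [0,0,0]},
    {"slide": [0,3,0],"rot": [0,0,0]},
  ],
)

```text
t: 28.7
position: [0.5089, -0.0764, 0.0216]
tcp_rot: [[-0.199, 0.98, -0.005], [0.98, 0.199, 0.0], [0.001, -0.005, -1.0]]
wrist_force: [-5.4, -1.9, 2.6]
finger_gap: 0.0239
```

```bash
python3 -c "
from go import *
st()"
```

```text
t 28.7 fix [  3.5 -27.7] z 21.6 rotfix [-0.27 -0.06 -0.03] gap 23.9 F [-5.4 -1.9  2.6] q6 -27.0
```

>>> send_rows(
  deltas=[
    {"slide": [0,-10,0],"rot": [-0.3,0,0]},
    {"slide": [0,-23,-30],"rot": [-0.3,0,0]},
    {"slide": [0,-23,-65],"rot": [-0.3,0,0]},
    {"slide": [30,-20,-90],"rot": [-0.3,0,0]},
    {"slide": [68,-15,-90],"rot": [-0.3,0,0]},
    {"slide": [106,-10,-90],"rot": [-0.3,0,0]},
    {"slide": [145,-5,-90],"rot": [-0.3,0,0]},
    {"slide": [185,5,-90],"rot": [-0.3,0,0]},
    {"slide": [220,25,-90],"rot": [-0.3,0,0]},
    {"slide": [255,45,-90],"rot": [-0.3,0,0]},
    {"slide": [280,70,-90],"rot": [-0.3,0,0]},
    {"slide": [290,105,-90],"rot": [-0.3,0,0]},
    {"slide": [290,140,-90],"rot": [-0.3,0,0]},
    {"slide": [290,164,-90],"rot": [-0.3,0,0]},
    {"slide": [290,164,-90],"rot": [-0.3,0,0]},
    {"slide": [290,164,-90],"rot": [-0.3,0,0]},
    {"slide": [290,164,-90],"rot": [-0.3,0,0]},
  ],
  gripper=58,
)

```text
t: 30.12
position: [0.6117, 0.2404, 0.1107]
tcp_rot: [[-0.199, 0.98, -0.001], [0.98, 0.199, 0.002], [0.002, -0.001, -1.0]]
wrist_force: [-0.6, 0.5, 0.2]
finger_gap: 0.0582
```

```bash
python3 look.py
```

```text
t 30.12 fix [167.4 262.3] z 110.7 rotfix [-0.04 -0.1  -0.03] gap 58.2 F [-0.6  0.5  0.2] q6 4.0
wrist [257. 197.] [0.6124 0.2409 0.008 ] slide [  0.2   0.9 102.7]
side [191. 249.] [0.6133 0.2404 0.007 ] slide [ -0.5   1.6 103.7]
scene [284. 282.] [0.6161 0.2414 0.007 ] slide [-1.000e-01  4.600e+00  1.037e+02]
```

>>> send_rows(
  deltas=[
    {"slide": [0,1,35],"rot": [0,0,0]},
    {"slide": [0,1,70],"rot": [0,0,0]},
    {"slide": [0,1,90],"rot": [0,0,0]},
    {"slide": [0,1,102],"rot": [0,0,0]},
    {"slide": [0,1,107.5],"rot": [0,0,0]},
    {"slide": [0,1,107.5],"rot": [0,0,0]},
  ],
)

```text
t: 30.77
position: [0.611, 0.2401, 0.0027]
tcp_rot: [[-0.199, 0.98, -0.003], [0.98, 0.199, 0.001], [0.001, -0.002, -1.0]]
wrist_force: [-0.3, 0.9, -0.7]
finger_gap: 0.0584
```

>>> send_rows(
  deltas=[
    {"slide": [0,0,0],"rot": [0,0,0]},
    {"slide": [0,0,0],"rot": [0,0,0]},
    {"slide": [0,0,0],"rot": [0,0,0]},
    {"slide": [0,0,0],"rot": [0,0,0]},
    {"slide": [0,0,0],"rot": [0,0,0]},
  ],
  gripper=30,
)

```text
t: 31.18
position: [0.6126, 0.2406, 0.0048]
tcp_rot: [[-0.199, 0.98, 0.001], [0.98, 0.199, 0.002], [0.002, 0.001, -1.0]]
wrist_force: [-0.3, -0.5, 5.6]
finger_gap: 0.0371
```

>>> send_rows(
  deltas=[
    {"slide": [0,0,-25],"rot": [0,0,0]},
    {"slide": [0,0,-60],"rot": [0,0,0]},
    {"slide": [0,-20,-90],"rot": [0,0,0]},
    {"slide": [0,-55,-95],"rot": [0,0,0]},
    {"slide": [0,-90,-95],"rot": [0,0,0]},
    {"slide": [-15,-120,-95],"rot": [0,0,0]},
    {"slide": [-40,-145,-95],"rot": [0,0,0]},
    {"slide": [-65,-170,-95],"rot": [0,0,0]},
    {"slide": [-95,-190,-95],"rot": [0,0,0]},
    {"slide": [-130,-206,-95],"rot": [0,0,0]},
    {"slide": [-165,-206,-95],"rot": [0,0,0]},
    {"slide": [-200,-206,-95],"rot": [0,0,0]},
    {"slide": [-235,-206,-95],"rot": [0,0,0]},
    {"slide": [-270,-206,-95],"rot": [0,0,0]},
    {"slide": [-305,-206,-85],"rot": [0,0,0]},
    {"slide": [-335,-206,-65],"rot": [0,0,0]},
    {"slide": [-346,-206,-45],"rot": [0,0,0]},
    {"slide": [-346,-206,-45],"rot": [0,0,0]},
    {"slide": [-346,-206,-45],"rot": [0,0,0]},
  ],
)

```text
t: 32.77
position: [0.4782, -0.1395, 0.0481]
tcp_rot: [[-0.197, 0.98, -0.002], [0.98, 0.197, 0.003], [0.004, -0.001, -1.0]]
wrist_force: [0.7, 0.0, -1.0]
finger_gap: 0.0372
```

```bash
python3 look.py
```

```text
t 32.77 fix [-39.2 -83.3] z 48.1 rotfix [-0.07 -0.21 -0.13] gap 37.2 F [ 0.7  0.  -1. ] q6 -35.0
```

>>> send_rows(
  deltas=[
    {"slide": [-0.5,11,8],"rot": [0,-0.2,0]},
    {"slide": [-0.5,11,16],"rot": [0,-0.2,0]},
    {"slide": [-0.5,11,21],"rot": [0,-0.2,0]},
    {"slide": [-0.5,11,22.5],"rot": [0,-0.2,0]},
    {"slide": [-0.5,11,22.5],"rot": [0,-0.2,0]},
    {"slide": [-0.5,11,22.5],"rot": [0,-0.2,0]},
  ],
)

```text
t: 33.42
position: [0.4903, -0.1368, 0.0271]
tcp_rot: [[-0.2, 0.98, 0.002], [0.98, 0.2, -0.001], [-0.002, 0.001, -1.0]]
wrist_force: [-0.5, -0.1, -0.8]
finger_gap: 0.0372
```

>>> send_rows(
  deltas=[
    {"slide": [0,0,0],"rot": [0,0,0]},
    {"slide": [0,0,0],"rot": [0,0,0]},
    {"slide": [0,0,0],"rot": [0,0,0]},
    {"slide": [0,0,0],"rot": [0,0,0]},
    {"slide": [0,0,-5],"rot": [0,0,0]},
    {"slide": [0,0,-15],"rot": [0,0,0]},
    {"slide": [0,0,-30],"rot": [0,0,0]},
    {"slide": [0,-20,-40],"rot": [0,0,0]},
    {"slide": [0,-36,-40],"rot": [0,0,0]},
    {"slide": [0,-36,-40],"rot": [0,0,0]},
  ],
  gripper=48,
)

```text
t: 34.25
position: [0.453, -0.1439, 0.0682]
tcp_rot: [[-0.199, 0.98, 0.001], [0.98, 0.199, -0.002], [-0.002, 0.0, -1.0]]
wrist_force: [-1.1, 0.5, -0.4]
finger_gap: 0.0481
```

```bash
python3 -c "
from go import *
o=st();c=cam('wrist')
for u,a,w in discs(c,300,20000,.028): print(u.round(1),a,w.round(4),(w2f(w)*1000).round(1))
cv2.imwrite('pics/n.png',c['img'])
"
```

```text
t 34.25 fix [-64.8 -82.7] z 68.2 rotfix [ 0.03  0.11 -0.01] gap 48.1 F [-1.1  0.5 -0.4] q6 -37.0
[257.7 274.6] 2269.5 [ 0.4898 -0.1354  0.028 ] [-27.  -81.7]
```

View pics/n.png

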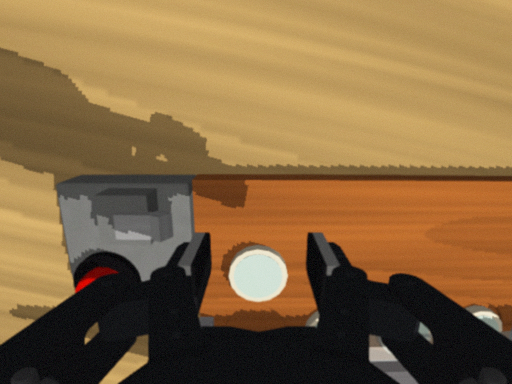

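The disc lies on the plate at (258,275). The latch guide at (130,210) leaves room for the narrowed fingers.

>>> send_rows(
  deltas=[
    {"slide": [-1.5,0,0],"rot": [0,0,0]},
    {"slide": [-1.5,0,0],"rot": [0,0,0]},
    {"slide": [-1.5,0,0],"rot": [0,0,0]},
    {"slide": [-1.5,0,15],"rot": [0,0,0]},
    {"slide": [-1.5,0,30],"rot": [0,0,0]},
    {"slide": [-1.5,0,40],"rot": [0,0,0]},
    {"slide": [-1.5,0,45],"rot": [0,0,0]},
    {"slide": [-1.5,0,46],"rot": [0,0,0]},
    {"slide": [-1.5,0,46],"rot": [0,0,0]},
  ],
  gripper=24,
)

```text
t: 35.05
position: [0.4546, -0.1454, 0.0216]
tcp_rot: [[-0.199, 0.98, 0.001], [0.98, 0.199, -0.001], [-0.002, 0.001, -1.0]]
wrist_force: [0.1, -0.4, -0.2]
finger_gap: 0.0239
```

>>> send_rows(
  deltas=[
    {"slide": [0,7,0],"rot": [0,0,0]},
    {"slide": [0,14,0],"rot": [0,0,0]},
    {"slide": [0,21,0],"rot": [0,0,0]},
    {"slide": [0,28,0],"rot": [0,0,0]},
    {"slide": [0,34,0],"rot": [0,0,0]},
    {"slide": [0,39,0],"rot": [0,0,0]},
    {"slide": [0,44,0],"rot": [0,0,0]},
    {"slide": [0,48,0],"rot": [0,0,0]},
    {"slide": [0,52,0],"rot": [0,0,0]},
    {"slide": [0,55,0],"rot": [0,0,0]},
    {"slide": [0,58,0],"rot": [0,0,0]},
    {"slide": [0,61,0],"rot": [0,0,0]},
    {"slide": [0,63,0],"rot": [0,0,0]},
    {"slide": [0,65,0],"rot": [0,0,0]},
    {"slide": [0,67,0],"rot": [0,0,0]},
    {"slide": [0,67,0],"rot": [0,0,0]},
  ],
)

```text
t: 36.38
position: [0.5195, -0.1321, 0.0215]
tcp_rot: [[-0.199, 0.98, -0.0], [0.98, 0.199, -0.002], [-0.002, -0.001, -1.0]]
wrist_force: [-1.8, -1.0, 1.9]
finger_gap: 0.024
```

>>> send_rows(
  deltas=[
    {"slide": [0,1,0],"rot": [0,0,0]},
    {"slide": [0,2,0],"rot": [0,0,0]},
    {"slide": [0,3,0],"rot": [0,0,0]},
    {"slide": [0,3,0],"rot": [0,0,0]},
  ],
)

```text
t: 36.72
position: [0.5201, -0.1318, 0.0211]
tcp_rot: [[-0.198, 0.98, -0.005], [0.98, 0.198, -0.003], [-0.002, -0.006, -1.0]]
wrist_force: [-6.2, -1.9, 4.9]
finger_gap: 0.0241
```

```bash
python3 -c "
from go import *
st()"
```

```text
t 36.72 fix [  3.4 -84.2] z 21.1 rotfix [-0.34  0.11 -0.05] gap 24.1 F [-6.2 -1.9  4.9] q6 -32.0
```

All four stop at the same place with the same force. I'll check them all in one view.

>>> send_rows(
  deltas=[
    {"slide": [0,-12,0],"rot": [0,0,0]},
    {"slide": [0,-25,-10],"rot": [0,0,0]},
    {"slide": [10,-35,-45],"rot": [0,0,0]},
    {"slide": [30,-45,-75],"rot": [0,0,0]},
    {"slide": [50,-50,-105],"rot": [0,0,0]},
    {"slide": [70,-50,-125],"rot": [0,0,0]},
    {"slide": [84,-50,-130],"rot": [0,0,0]},
    {"slide": [84,-50,-130],"rot": [0,0,0]},
    {"slide": [84,-50,-130],"rot": [0,0,0]},
  ],
  gripper=85,
)

```text
t: 37.47
position: [0.4553, -0.0587, 0.1518]
tcp_rot: [[-0.2, 0.98, -0.003], [0.98, 0.2, -0.003], [-0.003, -0.004, -1.0]]
wrist_force: [0.6, 0.4, -1.4]
finger_gap: 0.0849
```

```bash
python3 -c "
from go import *
o=st();c=cam('wrist');s=cam('side')
P=[[*(RF@[.025,y]+O),.024] for y in(.084,.028,-.028,-.084)];print(proj(c,P).round(0),proj(s,P).round(0))
cv2.imwrite('pics/p.png',np.vstack([cv2.resize(c['img'][180:360],(768,270)),cv2.resize(s['img'][150:260,225:385],(480,330),interpolation=cv2.INTER_CUBIC)[:, :].copy() if 0 else cv2.copyMakeBorder(cv2.resize(s['img'][150:260,225:385],(480,330),interpolation=cv2.INTER_CUBIC),0,0,0,288,0)]))
"
```

```text
t 37.47 fix [-45.5   0.4] z 151.8 rotfix [-0.2   0.15  0.03] gap 84.9 F [ 0.6  0.4 -1.4] q6 -27.0
[[342. 259.]
 [285. 260.]
 [228. 260.]
 [171. 259.]] [[276. 212.]
 [282. 200.]
 [288. 188.]
 [293. 178.]]
```

View pics/p.png

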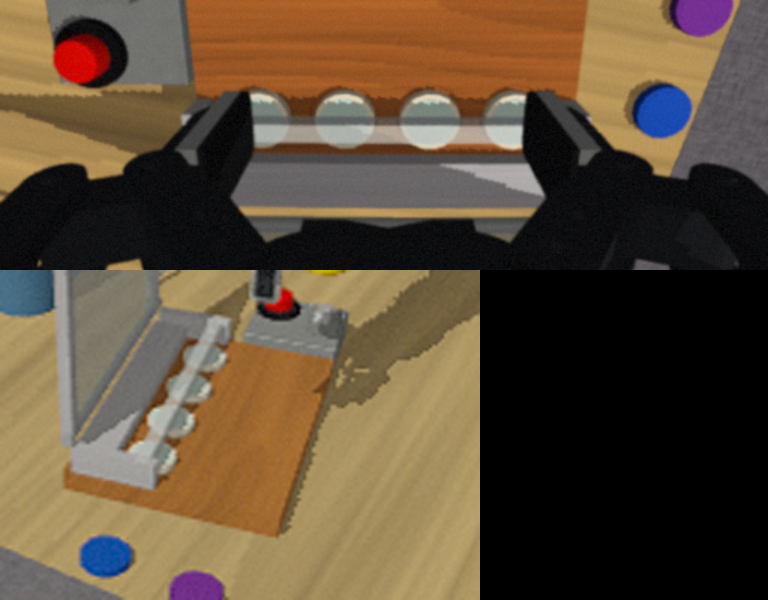

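The four discs lie alike in their pockets, each with the pocket rim showing in front, at crop (265,118), (345,118), (430,118) and (510,118). Now I'll go behind the open lid.

>>> send_rows(
  deltas=[
    {"slide": [0,0,-35],"rot": [-0.2,0,0]},
    {"slide": [0,0,-70],"rot": [-0.2,0,0]},
    {"slide": [0,0,-105],"rot": [-0.2,0,0]},
    {"slide": [0,0,-140],"rot": [-0.2,0,0]},
    {"slide": [0,30,-145],"rot": [-0.2,0,0]},
    {"slide": [0,65,-145],"rot": [-0.2,0,0]},
    {"slide": [0,100,-145],"rot": [-0.2,0,0]},
    {"slide": [0,135,-145],"rot": [-0.2,0,0]},
    {"slide": [0,165,-145],"rot": [-0.2,0,0]},
    {"slide": [0,173,-145],"rot": [-0.2,0,0]},
    {"slide": [0,173,-145],"rot": [-0.2,0,0]},
    {"slide": [0,173,-115],"rot": [-0.2,0,0]},
    {"slide": [0,173,-80],"rot": [-0.2,0,0]},
    {"slide": [0,173,-50],"rot": [-0.2,0,0]},
    {"slide": [0,173,-40],"rot": [-0.2,0,0]},
    {"slide": [0,173,-40],"rot": [-0.2,0,0]},
    {"slide": [0,173,-40],"rot": [-0.2,0,0]},
  ],
  gripper=0,
)

```text
t: 38.98
position: [0.6238, -0.0253, 0.1897]
tcp_rot: [[-0.198, 0.98, -0.003], [0.98, 0.198, -0.002], [-0.001, -0.004, -1.0]]
wrist_force: [-0.3, 0.1, 0.4]
finger_gap: 0.0001
```

```bash
python3 -c "
from go import *
o=st();f=w2f(o['position'])*1000;z=o['position'][2]*1000
for r,ths in((148,np.arange(1.6,-.01,-.08)),):
  for t in ths: print(round(t,2),'slide y,z',np.round([85-r*np.cos(t)+8*np.sin(t)+10-f[0], -(45+r*np.sin(t)+8*np.cos(t)-z)],0))
s=cam('side');cv2.imwrite('pics/q.png',s['img'][0:330,150:400])
"
```

```text
t 38.98 fix [126.2  -0.5] z 189.7 rotfix [-0.22  0.07 -0.1 ] gap 0.1 F [-0.3  0.1  0.4] q6 -20.0
1.6 slide y,z [-19.  -3.]
1.52 slide y,z [-31.  -4.]
1.44 slide y,z [-43.  -3.]
1.36 slide y,z [-54.  -2.]
1.28 slide y,z [-66.   1.]
1.2 slide y,z [-77.   4.]
1.12 slide y,z [-88.   8.]
1.04 slide y,z [-99.  13.]
0.96 slide y,z [-110.   19.]
0.88 slide y,z [-119.   26.]
0.8 slide y,z [-129.   33.]
0.72 slide y,z [-137.   41.]
0.64 slide y,z [-145.   50.]
0.56 slide y,z [-152.   59.]
0.48 slide y,z [-159.   69.]
0.4 slide y,z [-164.   80.]
0.32 slide y,z [-169.   91.]
0.24 slide y,z [-173.  102.]
0.16 slide y,z [-176.  113.]
0.08 slide y,z [-178.  125.]
-0.0 slide y,z [-179.  137.]
```

View pics/q.png

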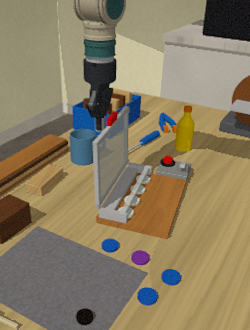

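>>> send_rows(
  deltas=[
    {"slide": [0,-8,0],"rot": [0,0,0]},
    {"slide": [0,-14,0],"rot": [0,0,0]},
    {"slide": [0,-19,0],"rot": [0,0,0]},
    {"slide": [0,-25,-1],"rot": [0,0,0]},
    {"slide": [0,-31,-2],"rot": [0,0,0]},
    {"slide": [0,-37,-2],"rot": [0,0,0]},
    {"slide": [0,-43,-2],"rot": [0,0,0]},
    {"slide": [0,-54,-1],"rot": [0,0,0]},
    {"slide": [0,-66,1],"rot": [0,0,0]},
    {"slide": [0,-77,4],"rot": [0,0,0]},
    {"slide": [0,-88,8],"rot": [0,0,0]},
    {"slide": [0,-99,13],"rot": [0,0,0]},
    {"slide": [0,-110,19],"rot": [0,0,0]},
    {"slide": [0,-119,26],"rot": [0,0,0]},
    {"slide": [0,-129,33],"rot": [0,0,0]},
    {"slide": [0,-129,33],"rot": [0,0,0]},
  ],
)

```text
t: 40.37
position: [0.4948, -0.0507, 0.1567]
tcp_rot: [[-0.197, 0.98, -0.005], [0.98, 0.197, -0.002], [-0.001, -0.006, -1.0]]
wrist_force: [-0.7, 0.2, 0.9]
finger_gap: -0.0004
```

```bash
python3 -c "
from go import *
o=st();f=w2f(o['position'])*1000;z=o['position'][2]*1000
for t in np.arange(.8,-.01,-.08): print(round(t,2),np.round([85-148*np.cos(t)+8*np.sin(t)+10-f[0], -(45+148*np.sin(t)+8*np.cos(t)-z)],0))
s=cam('side');cv2.imwrite('pics/r.png',cv2.resize(s['img'][60:260,200:400],(500,500)))
"
```

```text
t 40.37 fix [-5.3  0.3] z 156.7 rotfix [-0.32  0.04 -0.13] gap -0.4 F [-0.7  0.2  0.9] q6 -25.0
0.8 [ 3. -0.]
0.72 [-6.  8.]
0.64 [-14.  17.]
0.56 [-21.  26.]
0.48 [-27.  36.]
0.4 [-33.  47.]
0.32 [-38.  58.]
0.24 [-42.  69.]
0.16 [-45.  80.]
0.08 [-47.  92.]
0.0 [-48. 104.]
```

View pics/r.png

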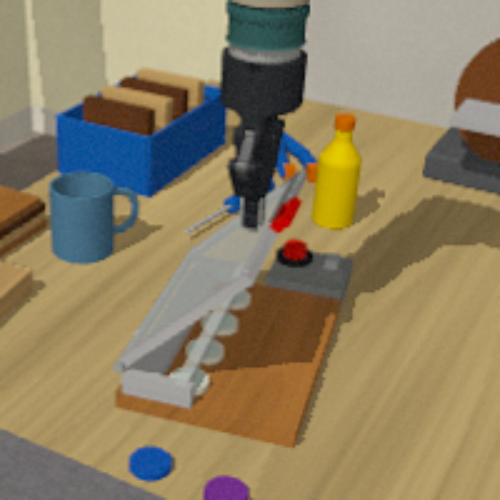

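The lid is following the fingers and is about half shut.

>>> send_rows(
  deltas=[
    {"slide": [0,-6,8],"rot": [0,0,0]},
    {"slide": [0,-14,17],"rot": [0,0,0]},
    {"slide": [0,-21,26],"rot": [0,0,0]},
    {"slide": [0,-27,36],"rot": [0,0,0]},
    {"slide": [0,-33,47],"rot": [0,0,0]},
    {"slide": [0,-38,58],"rot": [0,0,0]},
    {"slide": [0,-42,69],"rot": [0,0,0]},
    {"slide": [0,-45,80],"rot": [0,0,0]},
    {"slide": [0,-47,88],"rot": [0,0,0]},
    {"slide": [0,-48,94],"rot": [0,0,0]},
    {"slide": [0,-48,99],"rot": [0,0,0]},
    {"slide": [0,-48,102],"rot": [0,0,0]},
    {"slide": [0,-48,104],"rot": [0,0,0]},
    {"slide": [0,-48,105],"rot": [0,0,0]},
  ],
)

```text
t: 41.58
position: [0.448, -0.0602, 0.0529]
tcp_rot: [[-0.197, 0.98, -0.006], [0.98, 0.197, -0.001], [-0.0, -0.006, -1.0]]
wrist_force: [-5.3, 1.3, 14.9]
finger_gap: -0.0001
```

>>> send_rows(
  deltas=[
    {"slide": [0,0,1],"rot": [0,0,0]},
    {"slide": [0,0,2],"rot": [0,0,0]},
    {"slide": [0,0,3],"rot": [0,0,0]},
    {"slide": [0,0,3],"rot": [0,0,0]},
  ],
)

```text
t: 41.92
position: [0.4481, -0.0602, 0.0527]
tcp_rot: [[-0.198, 0.98, -0.006], [0.98, 0.198, -0.002], [-0.001, -0.006, -1.0]]
wrist_force: [-8.2, 2.1, 25.8]
finger_gap: -0.0
```

>>> send_rows(
  deltas=[
    {"slide": [0,0,-5],"rot": [0,0,0]},
    {"slide": [0,0,-15],"rot": [0,0,0]},
    {"slide": [0,0,-40],"rot": [0,0,0]},
    {"slide": [0,-20,-80],"rot": [0,0,0]},
    {"slide": [0,-50,-120],"rot": [0,0,0]},
    {"slide": [0,-60,-150],"rot": [0,0,0]},
    {"slide": [0,-60,-150],"rot": [0,0,0]},
    {"slide": [0,-60,-150],"rot": [0,0,0]},
    {"slide": [0,-60,-150],"rot": [0,0,0]},
    {"slide": [0,-60,-150],"rot": [0,0,0]},
  ],
)

```text
t: 42.75
position: [0.3896, -0.0715, 0.2019]
tcp_rot: [[-0.198, 0.98, -0.008], [0.98, 0.198, -0.001], [0.001, -0.008, -1.0]]
wrist_force: [0.1, 0.5, 0.4]
finger_gap: 0.0
```

```bash
python3 -c "
from go import *
st()
for n in('side','scene','wrist'):
  c=cam(n);print(n,'tab expected shut',proj(c,[[*(RF@[-.096,0]+O),.05]]).round(1))
  for p,a in blobs(red(c),15,3000): print(p.round(1),a)
s=cam('wrist');h=cv2.cvtColor(s['img'],cv2.COLOR_BGR2HSV)
for u,a,w in discs(s,200,5000,.024): print(u.round(0),a,(w2f(w)*1000).round(1))
for n in('side','scene'):
  s=cam(n)
  for u,a,w in discs(s,25,400,.024):
    f=w2f(w)*1000
    if abs(f[0])<90 and abs(f[1])<125: print(n,u.round(0),a,f.round(1))
"
```

```text
t 42.75 fix [-112.4    1. ] z 201.9 rotfix [-0.47 -0.04 -0.09] gap 0.0 F [0.1 0.5 0.4] q6 -31.0
side tab expected shut [[331.6 194.6]]
[317.3 159.6] 56
[331.4 193.8] 101
scene tab expected shut [[292.4 166. ]]
[236.9 147.2] 44
[292.4 165.8] 36
wrist tab expected shut [[255.4 200.7]]
[256.2 202.4] 1012
[ 91.3 264.2] 490
```

```bash
python3 -c "
from go import *
env.finish_job();st()"
```

```text
the job is handed in; nothing more can be done
the job is handed in; nothing more can be done
```

The job is done and handed in at about 43 s. I pressed the button and the lid sprang open. I then carried all four pearl-white discs to the plate, slid each under the bar into its own pocket, and swung the lid shut until it latched.

- **Seating:** each disc stopped hard against its pocket's back wall, resisting a push of about 5–6 N. A wrist picture with the lid open showed all four in the pocket rings. I tried a touch-height check on the first disc, but the fingers came down in front of it. Seating is therefore inferred from the push force and the pictures, not from a height reading.
- **Latch:** after the robot let go, the red tab was within 0.1–0.2 px of its starting place in the scene and side views, so the lid is shut and held. The robot was clear of everything.
- **Not rechecked:** I could not measure the discs through the shut lid. I also did not re-measure the black disc and the other bench items at the end, but the robot never touched them.
- **Camera disagreement:** the scene camera read up to about 4 mm farther in x than the wrist and side cameras. I used the wrist and side readings.

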